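# Shovel the bar offcuts out of the chip tray into the scrap bin

### The job

Clear the six oily sawn-off bar ends out of the steel chip tray: take the aluminium bench scoop by its red handle, shovel them up against the tray's end wall without ramming the tray, and tip them all into the blue scrap bin. Their cut faces are sharp, so use only the scoop and never let the gripper or arm touch them. Then lay the empty scoop back down flat on the open bench, the right way up and clear of the tray, and leave the can, tape and mug alone.

Things in the scene. Friction and masses are not known exactly. Their poses are not given: they have to be found in the camera images.
- scoop: Flat-bottomed aluminium bench scoop, 233 mm long, 0.26 kg, lying flat, handle roughly to the robot. Origin: underside of the pan, at its centre; x points to the open lip, z up. Pan 130 x 130 mm of 2 mm sheet: lip at x +65 mm, 42 mm high back wall at x -65 mm; side walls 42 mm high from the back to x -25 mm, then sloping down to the floor at x +45 mm.
- scoop_grip (a point): Middle of the scoop's red handle, a level bar 26 mm wide (y) and 22 mm high that runs from the back wall (x -65 mm in the scoop) to x -168 mm. This point is at x -118 mm, 47 mm above the underside. Axes as the scoop.
- scoop_lip (a point): Middle of the scoop's lip, on its underside (x +65 mm in the scoop). Axes as the scoop.
- tray: Shallow sheet-steel chip tray screwed to the bench, inside 270 mm (its x) x 160 mm (its y), walls 3 mm thick, rim 31 mm above the bench. Origin: underside, centre; z up; floor inside at z 3 mm. The offcuts lie in its +x half (x -2 to +133 mm, y -58 to +58 mm); its -x half is empty. Its +x axis points roughly to the robot's left.
- tray_end (a point): Foot of the tray's +x end wall, at the middle, on the tray floor (x +135 mm in the tray). Axes as the tray.
- scrap_bin: Blue sheet-steel scrap bin, open at the top, fixed on the bench, inside 184 mm (its x) x 164 mm (its y), walls and floor 3 mm, rim 110 mm above the bench. Origin: underside, centre; z up.
- bin_mouth (a point): Centre of the scrap bin's mouth, level with its rim. Axes as the bin.
- offcut1: Sawn-off piece of aluminium round bar, 26 mm in diameter, 36 mm long, ends bevelled 3 mm, about 50 g, lying on its side in the tray. Oily: it rolls, and slides on tray and scoop (friction about 0.3). Origin: its middle; x along its axis.
- offcut2: Sawn-off piece of brass round bar, 26 mm in diameter, 32 mm long, ends bevelled 3 mm, about 140 g, lying on its side in the tray. Oily: it rolls, and slides on tray and scoop (friction about 0.3). Origin: its middle; x along its axis.
- offcut3: Sawn-off piece of black nylon round bar, 26 mm in diameter, 34 mm long, ends bevelled 3 mm, about 22 g, lying on its side in the tray. Oily: it rolls, and slides on tray and scoop (friction about 0.3). Origin: its middle; x along its axis.
- offcut4: Sawn-off piece of aluminium round bar, 26 mm in diameter, 36 mm long, ends bevelled 3 mm, about 50 g, lying on its side in the tray. Oily: it rolls, and slides on tray and scoop (friction about 0.3). Origin: its middle; x along its axis.
- offcut5: Sawn-off piece of black nylon round bar, 26 mm in diameter, 32 mm long, ends bevelled 3 mm, about 21 g, lying on its side in the tray. Oily: it rolls, and slides on tray and scoop (friction about 0.3). Origin: its middle; x along its axis.
- offcut6: Sawn-off piece of aluminium round bar, 26 mm in diameter, 34 mm long, ends bevelled 3 mm, about 47 g, lying on its side in the tray. Oily: it rolls, and slides on tray and scoop (friction about 0.3). Origin: its middle; x along its axis.
- spray_can: Red spray can with a yellow band, diameter 52 mm, 150 mm tall, standing on the bench beyond the work. Origin: underside.
- tape_roll: Roll of black tape lying flat on the bench beyond the work, diameter 96 mm, 24 mm high. Origin: underside.
- mug: White mug, diameter 80 mm, 90 mm tall, standing on the bench beyond the work. Origin: underside.

How it is judged (in metres and radians):
On the way:
1. an offcut rides in the raised scoop (((x of offcut1 in the frame of scoop between -0.065 and 0.065 m and y of offcut1 in the frame of scoop between -0.065 and 0.065 m and z of offcut1 in the frame of scoop between 0 and 0.08 m and height (world z) of offcut1 above 0.07 m) or (x of offcut2 in the frame of scoop between -0.065 and 0.065 m and y of offcut2 in the frame of scoop between -0.065 and 0.065 m and z of offcut2 in the frame of scoop between 0 and 0.08 m and height (world z) of offcut2 above 0.07 m) or (x of offcut3 in the frame of scoop between -0.065 and 0.065 m and y of offcut3 in the frame of scoop between -0.065 and 0.065 m and z of offcut3 in the frame of scoop between 0 and 0.08 m and height (world z) of offcut3 above 0.07 m) or (x of offcut4 in the frame of scoop between -0.065 and 0.065 m and y of offcut4 in the frame of scoop between -0.065 and 0.065 m and z of offcut4 in the frame of scoop between 0 and 0.08 m and height (world z) of offcut4 above 0.07 m) or (x of offcut5 in the frame of scoop between -0.065 and 0.065 m and y of offcut5 in the frame of scoop between -0.065 and 0.065 m and z of offcut5 in the frame of scoop between 0 and 0.08 m and height (world z) of offcut5 above 0.07 m) or (x of offcut6 in the frame of scoop between -0.065 and 0.065 m and y of offcut6 in the frame of scoop between -0.065 and 0.065 m and z of offcut6 in the frame of scoop between 0 and 0.08 m and height (world z) of offcut6 above 0.07 m)) and height (world z) of scoop_lip above 0.05 m), for 0.2 s.
At the end, for the whole second after the job is handed in: All six offcuts lie inside the scrap bin, below its rim and at rest; the scoop is released and lies still, flat on the bench (underside within 8 mm of the bench, tilt under 0.1 rad), right way up, its origin more than 140 mm from the tray's (x of offcut1 in the frame of scrap_bin between -0.092 and 0.092 m and y of offcut1 in the frame of scrap_bin between -0.082 and 0.082 m and z of offcut1 in the frame of scrap_bin between 0 and 0.1 m and x of offcut2 in the frame of scrap_bin between -0.092 and 0.092 m and y of offcut2 in the frame of scrap_bin between -0.082 and 0.082 m and z of offcut2 in the frame of scrap_bin between 0 and 0.1 m and x of offcut3 in the frame of scrap_bin between -0.092 and 0.092 m and y of offcut3 in the frame of scrap_bin between -0.082 and 0.082 m and z of offcut3 in the frame of scrap_bin between 0 and 0.1 m and x of offcut4 in the frame of scrap_bin between -0.092 and 0.092 m and y of offcut4 in the frame of scrap_bin between -0.082 and 0.082 m and z of offcut4 in the frame of scrap_bin between 0 and 0.1 m and x of offcut5 in the frame of scrap_bin between -0.092 and 0.092 m and y of offcut5 in the frame of scrap_bin between -0.082 and 0.082 m and z of offcut5 in the frame of scrap_bin between 0 and 0.1 m and x of offcut6 in the frame of scrap_bin between -0.092 and 0.092 m and y of offcut6 in the frame of scrap_bin between -0.082 and 0.082 m and z of offcut6 in the frame of scrap_bin between 0 and 0.1 m and linear speed of each of offcut1, offcut2, offcut3, offcut4, offcut5, offcut6 below 0.05 m/s and height (world z) of scoop below 0.008 m and angle between scoop's own z axis and vertical below 0.1 rad and linear speed of scoop below 0.02 m/s and horizontal distance between scoop and tray above 0.14 m); the robot touches nothing.
It fails at once if the gripper or arm touches an offcut (contact force between any of the fingers, the arm and offcut1 above 0.5 N or contact force between any of the fingers, the arm and offcut2 above 0.5 N or contact force between any of the fingers, the arm and offcut3 above 0.5 N or contact force between any of the fingers, the arm and offcut4 above 0.5 N or contact force between any of the fingers, the arm and offcut5 above 0.5 N or contact force between any of the fingers, the arm and offcut6 above 0.5 N).
It fails at once if the scoop is rammed into or pressed on the tray with more than 80 N (contact force between scoop and tray above 80 N).
It fails at once if the can, tape or mug is moved by more than 20 mm or tipped (distance of any of spray_can, tape_roll, mug from where it was at the start of the episode above 0.02 m or angle between any of spray_can, tape_roll, mug's own z axis and vertical above 0.3 rad).
It also fails if it takes over 67 s, if anything falls off the work surface, if the arm or the gripper's body presses on something with over 40 N, if the wrist force passes 120 N, or if a joint passes its speed limit or range.

### The arm

A 6-joint arm with a two-finger parallel gripper is mounted at the origin on the work surface. World frame = base frame: x ahead of the robot, y to its left, z up, the work surface at z = 0. Lengths are in mm, angles in rad, forces in N, time in s.
With the tool pointing down it reaches from about 350 to 775 mm from the base axis. Payload 7.3 kg.
Tool frame: the origin (TCP) lies midway between the tips of the shut fingers; the grasp point (between the pads) lies 19 mm behind it; z points along the fingers, y is the line along which they close (so a half turn about z gives the same grasp; the last joint's range is limited). The gripper opens to 92 mm and grips with 3 to 60 N. Pads are 19 mm wide; open, the fingers measure 130 mm over their backs; the gripper's body (75 mm by 190 mm) begins 47 mm behind the grasp point.
Start: joints at [1.059, 0.342, 1.524, -0, 1.275, -0.146], TCP at [187.779, 490.292, 201.041] pointing down, gripper open.
Joint ranges: [-2.53, 2.53], [-0.77, 2.02], [0.04, 2.7], [-1, 4.14], [0.28, 2.66], [-3.11, 3.11]. Speed limits (rad/s): [2.57, 2.57, 3.14, 3.14, 3.14, 3.14].

### API

Orientations are given as [roll, pitch, yaw] about the fixed x, y, z axes, in that order (R = Rz(yaw) Ry(pitch) Rx(roll)).
In Python, from plant import bot gives the robot as it stands.
- The arm moves only by the tool servo_tool, never from a script. Its argument "deltas" is a list of rows, each a list of 2 entries, a list of its own where there are three numbers: the shift along the tool's x, y, z in m, then the turn, a rotation vector about the tool's x, y, z in degrees. A call has 1 to 20 rows; each row shifts and turns the commanded pose from where the row before left it, along the tool's axes as they then stand; what a row does not reach is not made up. A row lasts 1/8 s, in which the tool goes at most 62.5 mm and 10.7 degrees, less where a joint would pass 70% of its speed; a pose out of reach is approached as far as the arm can. A call with a gripper value outside its range is refused whole. "fingers" is the opening, from 0 (shut) to 1 (fully open), set as the call begins (left out, the last holds). The fingers move at their own pace and stop on an object; the grip force is fixed at half the most. Time passes only in rows, so rows that do not move let the fingers close. It gives the time, the measured TCP pose, the force, the opening and the grip force at its end, in the units of the state.
- bot.get_obs(): the state, without advancing time (a new reading comes with each control period).
- bot.capture(name): name is "scene" or "side" or "wrist"; returns the picture (420x560x3 uint8, red, green, blue); there is no depth.
- bot.camera_model(name): a dict with "mtx" (3x3 intrinsics, pixels), "dist" ([k1, k2, p1, p2, k3] as OpenCV has them; the pictures are not rectified), "xyz" and "rotation" of the camera in the world. Camera axes: x right, y down, z forward; pixel columns grow to the right and rows downward; lengths in mm; the calibration is good to about 2 mm. A picture is of the moment at which its call begins: read the wrist's pose just before it. camera_model takes no time and is no camera call; for the wrist camera it gives the pose at the moment of the call.
- bot.close_job(): hands the job in; it is judged then, once.
The state is a dict: "time": time; "joint_positions": joint angles; "dq": joint speeds; "tau": joint torques, N m; "tool_pos": TCP position; "tcp_rot": TCP orientation; "contact_force": force on the tool from outside, world axes, zero at the start; "moment": the same for the moment, N m; "grip_width": finger opening in mm; "finger_force": force on a finger pad.
Only numpy, scipy, OpenCV 4.12 (cv2) and the standard library are available. Lean on these libraries where they do the work, as an engineer would, in place of code of your own. Each camera call takes 0.05 s, during which the arm holds its last target. There are 200 camera calls.

## Working session

There is one attempt and no reset: what is moved stays moved. The work goes in short steps, Python scripts to look and compute and a tool call to move; the robot and the scene stay as the last step left them, time stands still between calls to the robot, and variables do not carry over. Pictures are saved under pics/ and viewed, at most 10 in all, crops included, and the job is handed in when it is done.

Besides the shell and the picture viewer there is one more tool, called after ">>>" in YAML: its name, and indented under it one key for each argument. servo_tool: Moves the arm, as the interface text tells. Its arguments: {"type":"object","properties":{"deltas":{"type":"array"},"fingers":{"type":"number"}},"required":["deltas"]}

```bash
ls; mkdir -p pics
python3 - <<'E'
from plant import bot
import cv2,numpy as np
print(bot.get_obs())
for n in("scene","side"):
    m=bot.camera_model(n); print(n,m)
    cv2.imwrite(f"pics/{n}0.png",bot.capture(n)[:,:,::-1])
E
```

```text
pics
{'time': 0.0, 'joint_positions': array([ 1.05901208e+00,  3.42705163e-01,  1.52501109e+00, -2.24597669e-05,
        1.27536569e+00, -1.45962936e-01]), 'dq': array([-0.00020579,  0.00053752, -0.0004811 ,  0.00166131,  0.00246745,
       -0.0005705 ]), 'tau': array([ 5.98592960e-04, -4.31237626e+01, -2.44218528e+01,  7.18666683e-02,
        5.61051350e-02, -1.68598258e-04]), 'tool_pos': array([187.55457431, 489.89120454, 200.35616052]), 'tcp_rot': array([-3.14011608e+00, -1.95360879e-04,  2.77577776e+00]), 'contact_force': array([ 0.07626373, -0.0460268 , -0.29525702]), 'moment': array([-0.01749695, -0.01668192,  0.00649921]), 'finger_force': 0.0, 'grip_width': 91.93314245140448}
scene {'mtx': array([[426.12067986,   0.        , 286.33204418],
       [  0.        , 426.12067986, 210.22378234],
       [  0.        ,   0.        ,   1.        ]]), 'dist': array([0.0414629, 0.       , 0.       , 0.       , 0.       ]), 'xyz': array([1178.37962955,  533.25773898,  799.67992126]), 'rotation': array([-2.32827804, -0.01299641,  2.29663585])}
side {'mtx': array([[414.23677512,   0.        , 272.56343784],
       [  0.        , 414.23677512, 208.43328563],
       [  0.        ,   0.        ,   1.        ]]), 'dist': array([-0.08029415,  0.        ,  0.        ,  0.        ,  0.        ]), 'xyz': array([ -22.8385664 , -626.7977003 ,  784.46930043]), 'rotation': array([-2.21964503,  0.01405739, -0.77587379])}
```

View pics/scene0.png

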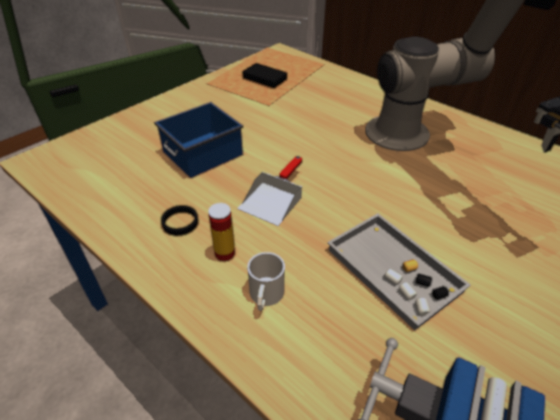

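View pics/side0.png

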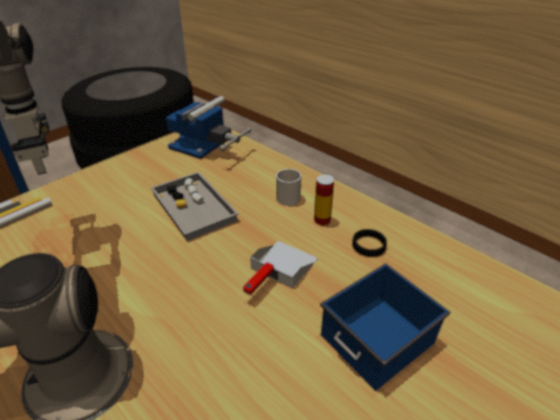

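```bash
cat > h.py <<'E'
import cv2,numpy as np
from scipy.spatial.transform import Rotation as R
from plant import bot
def cast(n,px,z,m=None):
    m=m or bot.camera_model(n)
    u=cv2.undistortPoints(np.array(px,float).reshape(-1,1,2),m["mtx"],m["dist"]).reshape(-1,2)
    d=R.from_euler("xyz",m["rotation"]).apply(np.c_[u,np.ones(len(u))])
    o=np.array(m["xyz"]); return (o+d*((z-o[2])/d[:,2])[:,None])[:,:2]
def rect(p): 
    (c,s,a)=cv2.minAreaRect(p.astype(np.float32)); return np.round(c,1),np.round(s,1),round(a,1)
def red(im):
    h=cv2.cvtColor(im,cv2.COLOR_RGB2HSV); return ((h[...,0]<8)|(h[...,0]>172))&(h[...,1]>170)&(h[...,2]>90)
E
python3 - <<'E'
from h import *
S=cast("scene",[(378,217),(466,284),(416,323),(330,247)],31); print("tray scene",S.round(0).tolist(),rect(S))
S=cast("side",[(152,188),(197,174),(236,211),(189,236)],31); print("tray side",S.round(0).tolist(),rect(S))
S=cast("scene",[(157,125),(208,106),(242,127),(193,146)],110); print("bin scene",S.round(0).tolist(),rect(S))
S=cast("side",[(323,309),(386,268),(446,313),(381,362)],110); print("bin side",S.round(0).tolist(),rect(S))
for n in("scene","side"):
    im=cv2.imread(f"pics/{n}0.png")[:,:,::-1].copy(); mk=red(im).astype(np.uint8)
    k,l,st,c=cv2.connectedComponentsWithStats(mk)
    for i in range(1,k):
        if st[i,4]>30:
            ys,xs=np.where(l==i); print(n,st[i],rect(cast(n,np.c_[xs,ys],58)),cast(n,[c[i]],52).round(0))
print("pan scene",cast("scene",[(238,209),(276,222)],0).round(0),cast("scene",[(302,180)],42))
print("pan side",cast("side",[(315,262),(281,244)],0).round(0))
print("can/mug/tape",cast("scene",[(224,255),(266,299),(180,221)],0).round(0))
E
```

```text
tray scene [[423.0, 193.0], [473.0, 454.0], [636.0, 421.0], [589.0, 164.0]] (array([530.9, 307.6]), array([265.2, 168.8]), 79.1)
tray side [[467.0, 450.0], [621.0, 412.0], [580.0, 159.0], [413.0, 165.0]] (array([521. , 292.4]), array([289.6, 165.1]), 79.3)
bin scene [[610.0, -468.0], [436.0, -443.0], [448.0, -278.0], [607.0, -308.0]] (array([ 529. , -373.3]), array([164.6, 188.3]), 81.8)
bin side [[427.0, -302.0], [617.0, -328.0], [594.0, -489.0], [407.0, -457.0]] (array([ 510.9, -395.6]), array([162.3, 191.7]), 82.1)
scene [280 158  22  20 207] (array([442.1, -89.2]), array([102.6,  28.5]), 10.4) [[440. -94.]]
scene [212 216  19   7  56] (array([718.6, -75.8]), array([16.6, 45.2]), 56.9) [[716. -81.]]
side [244 264  29  29 314] (array([ 425.7, -104.7]), array([103.1,  26.4]), 13.3) [[ 431. -101.]]
pan scene [[ 624. -121.]
 [ 591.  -10.]] [[450.87390608 -40.55983443]]
pan side [[ 607. -131.]
 [ 594.  -16.]]
can/mug/tape [[ 761.  -27.]
 [ 785.  138.]
 [ 759. -200.]]
```

>>> servo_tool:
  deltas:
    - [[0, 0, 0], [0, 0, 10.5]]
    - [[0, 0, 0], [0, 0, 10.5]]
    - [[0, 0, 0], [0, 0, 10.5]]
    - [[0, 0, 0], [0, 0, 10.5]]
    - [[0, 0, 0], [0, 0, 10.5]]
    - [[0, 0, 0], [0, 0, 10.5]]
    - [[0, 0, 0], [0, 0, 10.5]]
    - [[0, 0, 0], [0, 0, 10.5]]
    - [[0, 0, 0], [0, 0, 10.5]]
    - [[0, 0, 0], [0, 0, 10.5]]
    - [[0, 0, 0], [0, 0, 10.5]]
    - [[0, 0, 0], [0, 0, 10.5]]
    - [[0, 0, 0], [0, 0, 10.5]]
    - [[0, 0, 0], [0, 0, 10.5]]

```text
time: 1.85
tool_pos: [187.7, 490.0, 200.6]
tcp_rot: [3.141, 0.001, 0.204]
contact_force: [1.3, -0.2, -0.3]
grip_width: 92.0
finger_force: 0.0
```

>>> servo_tool:
  deltas:
    - [[0.029, 0.033, -0.0125], [0, 0, 0]]
    - [[0.029, 0.033, -0.0125], [0, 0, 0]]
    - [[0.029, 0.033, -0.0125], [0, 0, 0]]
    - [[0.029, 0.033, -0.0125], [0, 0, 0]]
    - [[0.029, 0.033, -0.0125], [0, 0, 0]]
    - [[0.029, 0.033, -0.0125], [0, 0, 0]]
    - [[0.029, 0.033, -0.0125], [0, 0, 0]]
    - [[0.029, 0.033, -0.0125], [0, 0, 0]]
    - [[0, 0, 0], [0, 0, 0]]
    - [[0, 0, 0], [0, 0, 0]]

```text
time: 3.1
tool_pos: [469.1, 280.6, 300.4]
tcp_rot: [-3.141, 0.002, 0.21]
contact_force: [-0.6, 0.7, -0.7]
grip_width: 91.8
finger_force: 0.0
```

Run:
```python
from h import *
o=bot.get_obs();print(o["tool_pos"],o["tcp_rot"],o["joint_positions"]); m=bot.camera_model("wrist"); print(m)
np.save("w1.npy",m,allow_pickle=True)
cv2.imwrite("pics/w1.png",bot.capture("wrist")[:,:,::-1])
```

```text
[469.14020879 280.59173915 300.37302526] [-3.14135175e+00  1.52493077e-03  2.09840588e-01] [3.98467907e-01 3.29318507e-01 1.27115861e+00 5.22780345e-04
 1.54256825e+00 1.75940869e+00]
{'mtx': array([[326.97015713,   0.        , 287.8954653 ],
       [  0.        , 326.97015713, 213.69077944],
       [  0.        ,   0.        ,   1.        ]]), 'dist': array([-0.03398624,  0.        ,  0.        ,  0.        ,  0.        ]), 'xyz': array([535.04969749, 294.26446374, 484.37513033]), 'rotation': array([ 2.88346451e+00, -9.11435127e-04, -1.36084131e+00])}
```

View pics/w1.png

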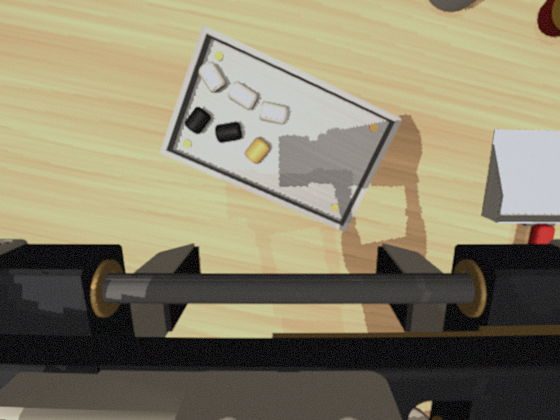

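The wrist picture shows the whole tray (rim corners about (207,29), (399,122), (345,230), (161,152)). The six offcuts lie at (212,77), (243,95), (274,112), (198,120), (229,131) and (257,150).

Run:
```python
from h import *
m=np.load("w1.npy",allow_pickle=True).item()
S=cast("wrist",[(207,29),(399,122),(345,230),(161,152)],31,m);print(S.round(0).tolist(),rect(S))
(c,s,a)=rect(S)
e=(S[0]+S[3]-S[1]-S[2]);yaw=np.arctan2(e[1],e[0]);print("yaw",np.degrees(yaw),"mean",S.mean(0))
O=cast("wrist",[(212,77),(243,95),(274,112),(198,120),(229,131),(257,150)],16,m)-S.mean(0)
print((O@np.array([[np.cos(yaw),-np.sin(yaw)],[np.sin(yaw),np.cos(yaw)]])).round(0))
print(cast("wrist",[(494,129),(486,218)],30,m))
```

```text
[[633.0, 419.0], [574.0, 149.0], [411.0, 183.0], [468.0, 458.0]] (array([522.5, 303.2]), array([280.9, 169.5]), 78.5)
yaw 78.08289216553952 mean [521.32872258 302.1764999 ]
[[115. -34.]
 [ 68. -30.]
 [ 21. -26.]
 [113.  26.]
 [ 68.  22.]
 [ 22.  31.]]
[[593.55843015  18.25815084]
 [471.72620299 -15.76806037]]
```

>>> servo_tool:
  deltas:
    - [[-0.014, 0.047, 0], [0, 0, 0]]
    - [[-0.014, 0.047, 0], [0, 0, 0]]
    - [[-0.014, 0.047, 0], [0, 0, 0]]
    - [[-0.014, 0.047, 0], [0, 0, 0]]
    - [[-0.014, 0.047, 0], [0, 0, 0]]
    - [[-0.014, 0.047, 0], [0, 0, 0]]
    - [[-0.014, 0.047, 0], [0, 0, 0]]
    - [[-0.014, 0.047, 0], [0, 0, 0]]
    - [[0, 0, 0], [0, 0, 0]]
    - [[0, 0, 0], [0, 0, 0]]

```text
time: 4.4
tool_pos: [438.4, -109.3, 300.8]
tcp_rot: [-3.141, 0.0, 0.211]
contact_force: [-0.4, -0.7, 0.5]
grip_width: 91.7
finger_force: 0.0
```

Run:
```python
from h import *
m=bot.camera_model("wrist");o=bot.get_obs();print(o["tool_pos"])
np.save("w2.npy",m,allow_pickle=True)
im=bot.capture("wrist");cv2.imwrite("pics/w2.png",im[:,:,::-1])
mk=red(im).astype(np.uint8);k,l,st,c=cv2.connectedComponentsWithStats(mk)
for i in range(1,k):
    if st[i,4]>60:
        ys,xs=np.where(l==i);print(st[i],rect(cast("wrist",np.c_[xs,ys],58,m)))
```

```text
[ 438.4491839  -109.33108362  300.83131701]
[ 271  145   18   75 1139] (array([433.1, -99.5]), array([98.4, 23. ]), 12.1)
```

View pics/w2.png

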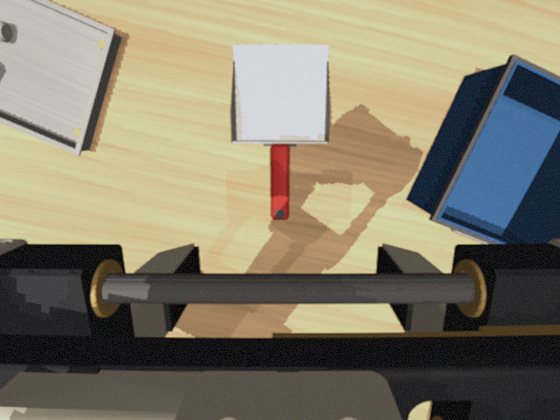

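The wrist picture shows the scoop lying square to the tool. Its handle runs from (280,145) to (280,219), with the bin at the right.

>>> servo_tool:
  deltas:
    - [[0.0025, -0.002, 0.044], [0, 0, 0]]
    - [[0.0025, -0.002, 0.044], [0, 0, 0]]
    - [[0.0025, -0.002, 0.044], [0, 0, 0]]
    - [[0.0025, -0.002, 0.044], [0, 0, 0]]
    - [[0.0025, -0.002, 0.044], [0, 0, 0]]
    - [[0.0025, -0.001, 0.03], [0, 0, 0]]
    - [[0, 0, 0.015], [0, 0, 0]]
    - [[0, 0, 0], [0, 0, 0]]
    - [[0, 0, 0], [0, 0, 0]]

```text
time: 5.58
tool_pos: [451.7, -96.0, 36.8]
tcp_rot: [3.141, -0.001, 0.212]
contact_force: [0.3, 0.2, 0.4]
grip_width: 91.8
finger_force: 0.0
```

>>> servo_tool:
  deltas:
    - [[0, 0, 0], [0, 0, 0]]
    - [[0, 0, 0], [0, 0, 0]]
    - [[0, 0, 0], [0, 0, 0]]
    - [[0, 0, 0], [0, 0, 0]]
    - [[0, 0, 0], [0, 0, 0]]
    - [[0, 0, 0], [0, 0, 0]]
    - [[0, 0, 0], [0, 0, 0]]
    - [[0, 0, 0], [0, 0, 0]]
  fingers: 0

```text
time: 6.58
tool_pos: [451.0, -96.7, 36.0]
tcp_rot: [-3.141, -0.0, 0.21]
contact_force: [-0.3, -0.6, 0.3]
grip_width: 16.3
finger_force: 0.0
```

Run:
```python
from h import *
o=bot.get_obs();print(o["grip_width"],o["finger_force"],o["tool_pos"])
a=bot.capture("wrist");b=bot.capture("side")
b=cv2.resize(b[200:340,200:400],(400,280)); b=cv2.copyMakeBorder(b,0,140,0,0,cv2.BORDER_CONSTANT)
cv2.imwrite("pics/g1.png",cv2.resize(np.hstack([a,b]),(800,350))[:,:,::-1])
```

```text
16.30461810246166 0.0 [451.0100307  -96.69396574  35.98296871]
```

View pics/g1.png

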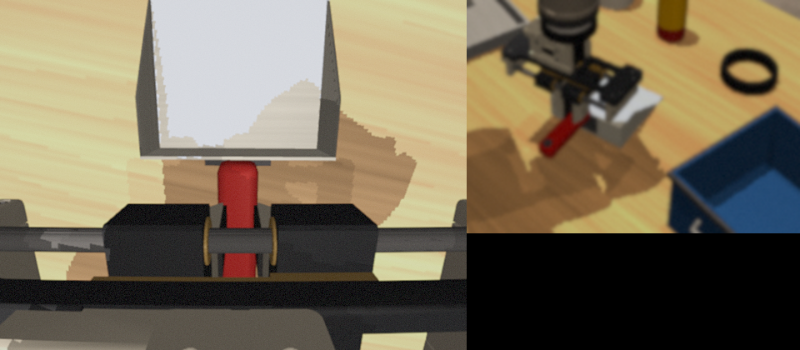

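>>> servo_tool:
  deltas:
    - [[0, 0, 0], [0, 0, 0]]
    - [[0, 0, 0], [0, 0, 0]]
    - [[0, 0, 0], [0, 0, 0]]
    - [[0, 0, 0], [0, 0, 0]]
    - [[0, 0, 0], [0, 0, 0]]
    - [[0, 0, 0], [0, 0, 0]]
  fingers: 0

```text
time: 7.42
tool_pos: [451.1, -96.7, 36.0]
tcp_rot: [-3.142, -0.0, 0.21]
contact_force: [0.1, 0.3, -0.7]
grip_width: 0.5
finger_force: 0.0
```

Run:
```python
from h import *
o=bot.get_obs();print(o["contact_force"],o["finger_force"],o["tool_pos"])
b=bot.capture("side");m=bot.camera_model("side")
p=R.from_euler("xyz",m["rotation"]).inv()
q=cv2.projectPoints(np.array([o["tool_pos"]]),p.as_rotvec(),p.apply(-m["xyz"]),m["mtx"],m["dist"])[0];print(q)
b=cv2.resize(b[200:320,200:360],(800,600),interpolation=cv2.INTER_CUBIC)
cv2.imwrite("pics/g2.png",b[:,:,::-1])
```

```text
[ 0.13858826  0.26294258 -0.69043953] 0.0 [451.05239367 -96.68197174  36.01622792]
[[[263.44460451 276.39400527]]]
```

View pics/g2.png

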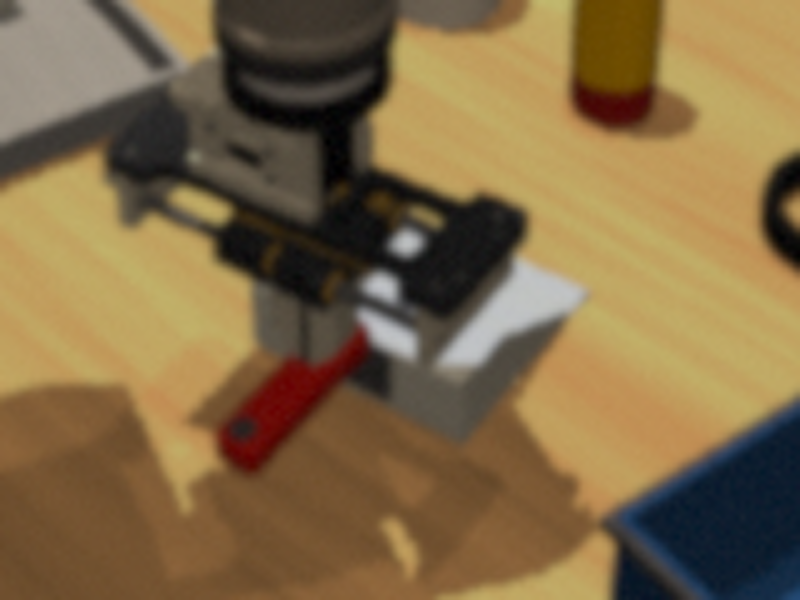

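The side view shows the closed fingertips at about (320,362) in the crop, resting above the handle. The tool is therefore higher than it reports, so I'll probe for the handle top.

>>> servo_tool:
  deltas:
    - [[0, 0, 0.001], [0, 0, 0]]
    - [[0, 0, 0.001], [0, 0, 0]]
    - [[0, 0, 0], [0, 0, 0]]

```text
time: 7.85
tool_pos: [451.0, -96.7, 33.9]
tcp_rot: [-3.141, 0.0, 0.21]
contact_force: [-0.1, 0.1, -0.2]
grip_width: 0.4
finger_force: 0.0
```

>>> servo_tool:
  deltas:
    - [[0, 0, 0.001], [0, 0, 0]]
    - [[0, 0, 0.001], [0, 0, 0]]
    - [[0, 0, 0], [0, 0, 0]]

```text
time: 8.22
tool_pos: [450.8, -96.8, 32.3]
tcp_rot: [-3.142, 0.0, 0.21]
contact_force: [-2.8, 1.0, 5.9]
grip_width: 0.6
finger_force: 3.1
```

Run:
```python
from h import *
def ray(n,p):
    a,b=cast(n,[p],0)[0],cast(n,[p],100)[0]; return np.r_[a,0],np.r_[b,100]
def tri(p,q):
    a,b=ray("scene",p);c,d=ray("side",q);u,v=b-a,d-c
    s,t=np.linalg.lstsq(np.c_[u,-v],c-a,rcond=None)[0];return ((a+s*u+c+t*v)/2).round(1),np.linalg.norm(a+s*u-c-t*v).round(1)
for nm,p,q in[("handle",(291,167.5),(258.5,278.5)),("tray",(378,217),(189,236)),("tray",(466,284),(152,188)),("tray",(416,323),(197,174)),("tray",(330,247),(236,211)),
 ("bin",(157,125),(446,313)),("bin",(208,106),(381,362)),("bin",(242,127),(323,309)),("bin",(193,146),(386,268)),("lip",(238,209),(315,262)),("lip",(276,222),(281,244))]: print(nm,tri(p,q))
```

```text
handle (array([431.9, -98.9,  44.7]), np.float64(1.2))
tray (array([417.2, 184.7,  18.9]), np.float64(12.6))
tray (array([469.2, 453.9,  27.5]), np.float64(1.6))
tray (array([628.6, 421. ,  22.9]), np.float64(4.3))
tray (array([584.4, 162.9,  26.1]), np.float64(2.6))
bin (array([ 602.1, -486. ,   99.3]), np.float64(3.4))
bin (array([ 419.8, -456.9,   96.7]), np.float64(9.6))
bin (array([ 434.7, -294.8,   97.1]), np.float64(2.8))
bin (array([ 609.6, -321.8,  107.8]), np.float64(20.3))
lip (array([ 616.5, -126.8,   -9.3]), np.float64(4.7))
lip (array([593. , -13.1,  -0.8]), np.float64(6.0))
```

>>> servo_tool:
  deltas:
    - [[0, 0, -0.005], [0, 0, 0]]
    - [[0, 0, 0], [0, 0, 0]]
    - [[0, 0, 0], [0, 0, 0]]
    - [[0, 0, 0], [0, 0, 0]]
    - [[0, 0, 0], [0, 0, 0]]
    - [[0, 0, 0], [0, 0, 0]]
    - [[0, 0, 0], [0, 0, 0]]
    - [[0, 0, 0], [0, 0, 0]]
  fingers: 0.6

```text
time: 9.22
tool_pos: [451.0, -96.7, 37.0]
tcp_rot: [-3.142, -0.0, 0.21]
contact_force: [-0.6, 0.1, 0.6]
grip_width: 54.7
finger_force: 0.0
```

>>> servo_tool:
  deltas:
    - [[0, 0, 0.005], [0, 0, 0]]
    - [[0, 0, 0.006], [0, 0, 0]]
    - [[0, 0, 0.006], [0, 0, 0]]
    - [[0, 0, 0.006], [0, 0, 0]]
    - [[0, 0, 0.002], [0, 0, 0]]
    - [[0, 0, 0], [0, 0, 0]]

```text
time: 9.98
tool_pos: [451.0, -96.7, 11.8]
tcp_rot: [-3.141, 0.0, 0.21]
contact_force: [-0.1, 0.5, -0.3]
grip_width: 55.3
finger_force: 0.0
```

>>> servo_tool:
  deltas:
    - [[0, 0, 0], [0, 0, 0]]
    - [[0, 0, 0], [0, 0, 0]]
    - [[0, 0, 0], [0, 0, 0]]
    - [[0, 0, 0], [0, 0, 0]]
    - [[0, 0, 0], [0, 0, 0]]
    - [[0, 0, 0], [0, 0, 0]]
    - [[0, 0, 0], [0, 0, 0]]
    - [[0, 0, 0], [0, 0, 0]]
  fingers: 0

```text
time: 10.98
tool_pos: [451.0, -96.7, 12.1]
tcp_rot: [-3.142, -0.0, 0.21]
contact_force: [-0.6, 1.3, 2.9]
grip_width: 25.3
finger_force: 30.0
```

Scoop gripped (25.3 mm, 30 N). Lift it, then turn it to the tray's direction.

>>> servo_tool:
  deltas:
    - [[0, 0, -0.02], [0, 0, 0]]
    - [[0, 0, -0.03], [0, 0, 0]]
    - [[0, 0, -0.04], [0, 0, 0]]
    - [[0, 0, -0.03], [0, 0, 0]]
    - [[0, 0, 0], [0, 0, -8]]
    - [[0, 0, 0], [0, 0, -10]]
    - [[0, 0, 0], [0, 0, -10]]
    - [[0, 0, 0], [0, 0, -10]]
    - [[0, 0, 0], [0, 0, -10]]
    - [[0, 0, 0], [0, 0, -10]]
    - [[0, 0, 0], [0, 0, -8.2]]
    - [[0, 0, 0], [0, 0, 0]]

```text
time: 12.48
tool_pos: [450.7, -96.6, 131.5]
tcp_rot: [-3.141, -0.0, 1.364]
contact_force: [0.7, -0.8, -1.7]
grip_width: 26.0
finger_force: 30.0
```

>>> servo_tool:
  deltas:
    - [[0.03, -0.002, 0], [0, 0, 0]]
    - [[0.046, -0.003, 0], [0, 0, 0]]
    - [[0.05, -0.003, 0], [0, 0, 0]]
    - [[0.05, -0.003, 0], [0, 0, 0]]
    - [[0.03, -0.001, 0], [0, 0, 0]]
    - [[0, 0, 0], [0, -5, 0]]
    - [[0, 0, 0], [0, -10, 0]]
    - [[0, 0, 0], [0, -5, 0]]
    - [[0, 0, 0], [0, 0, 0]]
    - [[0, 0, 0], [0, 0, 0]]

```text
time: 13.72
tool_pos: [481.1, 107.2, 131.8]
tcp_rot: [-3.141, 0.348, 1.364]
contact_force: [-0.8, -0.5, -2.2]
grip_width: 25.5
finger_force: 30.0
```

Run:
```python
from h import *
o=bot.get_obs();print(o["tool_pos"],o["tcp_rot"],o["grip_width"],o["joint_positions"].round(2))
m=bot.camera_model("wrist");np.save("w3.npy",m,allow_pickle=True)
a=bot.capture("wrist");b=bot.capture("scene");c=bot.capture("side")
b=cv2.resize(b[120:340,240:500],(400,338));c=cv2.resize(c[120:300,120:340],(400,327))
b=cv2.copyMakeBorder(b,0,2,0,0,0);c=cv2.copyMakeBorder(c,0,13,0,0,0)
cv2.imwrite("pics/e1.png",np.hstack([b,c])[:,:,::-1]);cv2.imwrite("pics/w3.png",a[:,:,::-1])
```

```text
[481.07303553 107.20170766 131.80458137] [-3.14145684  0.34758682  1.36416888] 25.50605617526117 [ 0.27  0.48  1.58 -0.32  1.27  0.61]
```

View pics/w3.png

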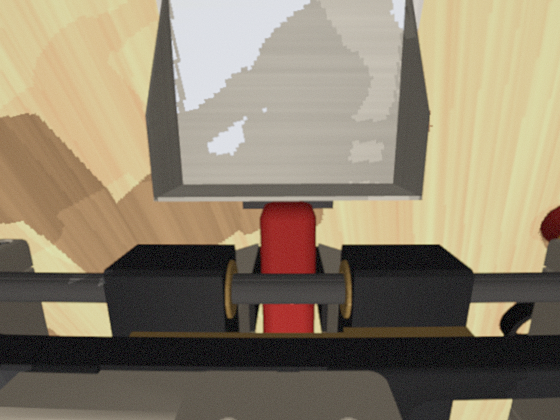

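The wrist view shows the scoop straight in the fingers. The top edge of its back wall runs from (157,200) to (420,200), so I can check the grip from it.

Run:
```python
from h import *
m=np.load("w3.npy",allow_pickle=True).item();o=bot.get_obs()
T=R.from_euler("xyz",o["tcp_rot"]);C=R.from_euler("xyz",m["rotation"])
u=cv2.undistortPoints(np.array([[[157,198.]],[[420,198.]]]),m["mtx"],m["dist"]).reshape(-1,2)
d=130/(u[1,0]-u[0,0])
print(d,T.inv().apply(C.apply(np.c_[u,[1,1]]*d)+m["xyz"]-o["tool_pos"]))
print((T.inv()*C).as_euler("xyz",degrees=True),T.inv().apply(m["xyz"]-o["tool_pos"]))
```

```text
160.7088201716865 [[ 34.36976753 -65.67470348 -26.18114843]
 [ 34.48964606  64.32523664 -26.14651632]]
[-1.47307980e+01 -1.51732525e-02  8.99475089e+01] [  67.79317596   -0.96581561 -183.56257549]
```

View pics/e1.png

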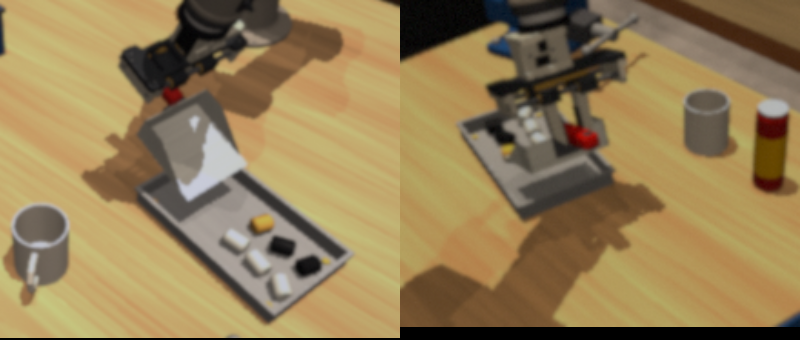

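>>> servo_tool:
  deltas:
    - [[0.0048, 0, 0.0132], [0, 0, 0]]
    - [[0.0048, 0, 0.0132], [0, 0, 0]]
    - [[0.0048, 0, 0.0132], [0, 0, 0]]
    - [[0.0048, 0, 0.0132], [0, 0, 0]]
    - [[0, 0, 0], [0, 0, 0]]
    - [[0, 0, 0], [0, 0, 0]]

```text
time: 14.62
tool_pos: [481.5, 107.5, 76.0]
tcp_rot: [3.141, 0.349, 1.366]
contact_force: [0.0, 0.2, -2.6]
grip_width: 25.6
finger_force: 30.0
```

>>> servo_tool:
  deltas:
    - [[0.0005, 0, 0.0014], [0, 0, 0]]
    - [[0.0005, 0, 0.0014], [0, 0, 0]]
    - [[0, 0, 0], [0, 0, 0]]

```text
time: 15.0
tool_pos: [481.2, 107.4, 72.9]
tcp_rot: [3.141, 0.349, 1.366]
contact_force: [1.0, 0.4, -2.2]
grip_width: 25.6
finger_force: 30.0
```

>>> servo_tool:
  deltas:
    - [[0.0005, 0, 0.0014], [0, 0, 0]]
    - [[0.0005, 0, 0.0014], [0, 0, 0]]
    - [[0, 0, 0], [0, 0, 0]]

```text
time: 15.38
tool_pos: [481.5, 107.4, 70.0]
tcp_rot: [3.141, 0.349, 1.365]
contact_force: [0.1, 0.2, 0.8]
grip_width: 25.8
finger_force: 30.0
```

>>> servo_tool:
  deltas:
    - [[0.0004, 0, 0.001], [0, 0, 0]]
    - [[0, 0, 0], [0, 0, 0]]

```text
time: 15.62
tool_pos: [481.4, 107.4, 69.0]
tcp_rot: [3.141, 0.349, 1.365]
contact_force: [-0.1, -0.4, 1.5]
grip_width: 25.7
finger_force: 30.0
```

>>> servo_tool:
  deltas:
    - [[0.005, 0, -0.002], [0, 0, 0]]
    - [[0.0095, 0, -0.0035], [0, 0, 0]]
    - [[0.0095, 0, -0.0035], [0, 0, 0]]
    - [[0.0095, 0, -0.0035], [0, 0, 0]]
    - [[0.0095, 0, -0.0035], [0, 0, 0]]
    - [[0.0095, 0, -0.0034], [0, 0, 0]]
    - [[0, 0, 0], [0, 0, 0]]

```text
time: 16.5
tool_pos: [492.9, 163.2, 68.9]
tcp_rot: [3.141, 0.348, 1.366]
contact_force: [0.7, 1.0, 0.8]
grip_width: 25.9
finger_force: 30.0
```

>>> servo_tool:
  deltas:
    - [[0.0049, 0, 0.0096], [0, 4, 0]]
    - [[0.005, 0, 0.01], [0, 4, 0]]
    - [[0.0051, 0, 0.0105], [0, 4, 0]]
    - [[0.0052, 0, 0.0106], [0, 4, 0]]
    - [[0, 0, 0], [0, 0, 0]]

```text
time: 17.12
tool_pos: [493.9, 170.7, 24.4]
tcp_rot: [-3.14, 0.071, 1.364]
contact_force: [-0.7, -0.2, -0.1]
grip_width: 25.8
finger_force: 30.0
```

>>> servo_tool:
  deltas:
    - [[0.005, 0, -0.0003], [0, 0, 0]]
    - [[0.008, 0, -0.0005], [0, 0, 0]]
    - [[0.008, 0, -0.0005], [0, 0, 0]]
    - [[0.008, 0, -0.0005], [0, 0, 0]]
    - [[0.008, 0, -0.0005], [0, 0, 0]]
    - [[0.008, 0, -0.0006], [0, 0, 0]]

```text
time: 17.88
tool_pos: [503.9, 216.5, 24.6]
tcp_rot: [-3.142, 0.07, 1.366]
contact_force: [-0.2, -1.9, 0.8]
grip_width: 25.7
finger_force: 30.0
```

>>> servo_tool:
  deltas:
    - [[0.006, 0, -0.0004], [0, 0, 0]]
    - [[0.006, 0, -0.0004], [0, 0, 0]]
    - [[0.006, 0, -0.0004], [0, 0, 0]]
    - [[0.006, 0, -0.0004], [0, 0, 0]]
    - [[0.006, 0, -0.0004], [0, 0, 0]]
    - [[0, 0, 0], [0, 0, 0]]

```text
time: 18.62
tool_pos: [510.2, 246.2, 24.4]
tcp_rot: [3.141, 0.069, 1.366]
contact_force: [-1.0, 0.9, -1.8]
grip_width: 25.6
finger_force: 30.0
```

Run:
```python
from h import *
o=bot.get_obs();print(o["tool_pos"],o["tcp_rot"],o["contact_force"])
a=bot.capture("wrist");b=bot.capture("scene")
b=cv2.resize(b[200:340,310:490],(540,420))
cv2.imwrite("pics/p1.png",cv2.resize(np.hstack([a[:,80:480],b]),(800,358))[:,:,::-1])
```

```text
[510.17535037 246.24884937  24.43850183] [3.14126904 0.06882322 1.36586287] [-0.9807879   0.91627763 -1.75894047]
```

View pics/p1.png

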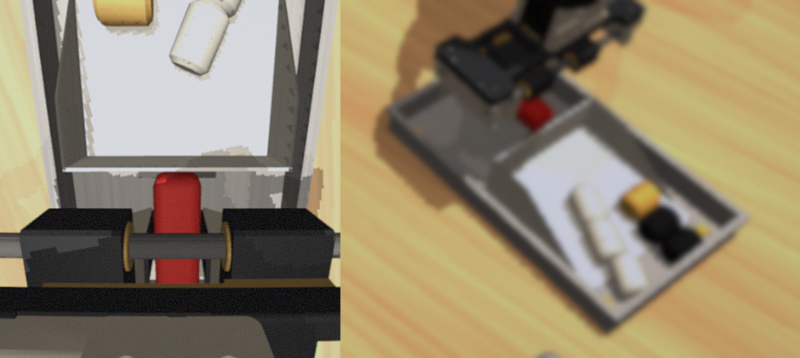

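The picture shows four offcuts already on the pan and the two nearest the end wall at the lip. Now I push the last stretch in small steps.

>>> servo_tool:
  deltas:
    - [[0.005, 0, -0.0003], [0, 0, 0]]
    - [[0.005, 0, -0.0003], [0, 0, 0]]
    - [[0.005, 0, -0.0003], [0, 0, 0]]
    - [[0.004, 0, -0.0003], [0, 0, 0]]
    - [[0, 0, 0], [0, 0, 0]]

```text
time: 19.35
tool_pos: [514.0, 264.8, 24.3]
tcp_rot: [3.141, 0.069, 1.366]
contact_force: [1.0, 0.4, -2.6]
grip_width: 25.8
finger_force: 30.0
```

>>> servo_tool:
  deltas:
    - [[0.002, 0, -0.0001], [0, 0, 0]]
    - [[0.002, 0, -0.0001], [0, 0, 0]]
    - [[0, 0, 0], [0, 0, 0]]

```text
time: 19.73
tool_pos: [514.8, 268.2, 24.3]
tcp_rot: [3.141, 0.069, 1.366]
contact_force: [-0.8, -0.3, -1.4]
grip_width: 26.0
finger_force: 30.0
```

>>> servo_tool:
  deltas:
    - [[0.001, 0, 0], [0, 0, 0]]
    - [[0.001, 0, 0], [0, 0, 0]]
    - [[0, 0, 0], [0, 0, 0]]

```text
time: 20.1
tool_pos: [515.1, 270.0, 24.2]
tcp_rot: [3.142, 0.07, 1.366]
contact_force: [-0.4, -2.4, 0.2]
grip_width: 25.8
finger_force: 30.0
```

>>> servo_tool:
  deltas:
    - [[0.001, 0, 0], [0, 0, 0]]
    - [[0.001, 0, 0], [0, 0, 0]]
    - [[0, 0, 0], [0, 0, 0]]

```text
time: 20.48
tool_pos: [515.6, 272.1, 24.1]
tcp_rot: [3.141, 0.069, 1.366]
contact_force: [0.5, -0.8, -0.5]
grip_width: 25.6
finger_force: 30.0
```

>>> servo_tool:
  deltas:
    - [[0.001, 0, 0], [0, 0, 0]]
    - [[0, 0, 0], [0, 0, 0]]

```text
time: 20.72
tool_pos: [515.8, 273.0, 24.0]
tcp_rot: [3.141, 0.07, 1.366]
contact_force: [-0.8, -1.8, -1.0]
grip_width: 25.6
finger_force: 30.0
```

>>> servo_tool:
  deltas:
    - [[0.001, 0, 0], [0, 0, 0]]
    - [[0, 0, 0], [0, 0, 0]]

```text
time: 20.98
tool_pos: [515.9, 273.9, 23.9]
tcp_rot: [3.141, 0.07, 1.366]
contact_force: [-0.4, -1.7, -0.5]
grip_width: 25.7
finger_force: 30.0
```

Run:
```python
from h import *
o=bot.get_obs();print(o["tool_pos"],o["tcp_rot"],o["contact_force"])
b=bot.capture("scene");c=bot.capture("side")
b=cv2.resize(b[200:340,310:490],(540,420));c=cv2.resize(c[150:250,130:260],(546,420))
cv2.imwrite("pics/p2.png",cv2.resize(np.hstack([b,c]),(800,310))[:,:,::-1])
```

```text
[515.946554   273.89506504  23.94025045] [3.14149119 0.06967234 1.36562994] [-0.3891559  -1.71828061 -0.49436441]
```

View pics/p2.png

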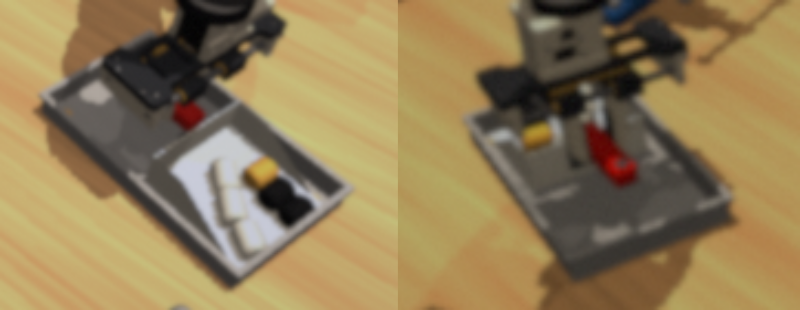

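All six offcuts are now on the pan, with the lip almost at the end wall. That was the tenth picture, so I work from numbers only from here. First I feel for the wall.

>>> servo_tool:
  deltas:
    - [[0.001, 0, 0], [0, 0, 0]]
    - [[0, 0, 0], [0, 0, 0]]

```text
time: 21.32
tool_pos: [516.2, 274.9, 23.9]
tcp_rot: [3.141, 0.07, 1.366]
contact_force: [0.1, -2.7, 0.2]
grip_width: 25.8
finger_force: 30.0
```

>>> servo_tool:
  deltas:
    - [[0.001, 0, 0], [0, 0, 0]]
    - [[0, 0, 0], [0, 0, 0]]

```text
time: 21.58
tool_pos: [516.4, 276.0, 23.8]
tcp_rot: [3.141, 0.07, 1.366]
contact_force: [-0.1, -1.3, 0.0]
grip_width: 25.9
finger_force: 30.0
```

>>> servo_tool:
  deltas:
    - [[0.001, 0, 0], [0, 0, 0]]
    - [[0, 0, 0], [0, 0, 0]]

```text
time: 21.82
tool_pos: [516.5, 276.4, 23.7]
tcp_rot: [-3.141, 0.07, 1.366]
contact_force: [-0.6, -5.2, 0.9]
grip_width: 25.7
finger_force: 30.0
```

>>> servo_tool:
  deltas:
    - [[0.001, 0, 0], [0, 0, 0]]
    - [[0, 0, 0], [0, 0, 0]]

```text
time: 22.08
tool_pos: [516.4, 276.4, 23.6]
tcp_rot: [-3.141, 0.072, 1.366]
contact_force: [-0.9, -7.6, 2.3]
grip_width: 25.9
finger_force: 30.0
```

Wall contact at about 7 N. Now I tilt the nose up while easing off the wall, then lift.

>>> servo_tool:
  deltas:
    - [[-0.0015, 0, 0.001], [0, 3, 0]]
    - [[-0.0008, 0, 0.002], [0, 4, 0]]
    - [[-0.0008, 0, 0.002], [0, 4, 0]]
    - [[-0.0005, 0, 0], [0, 3, 0]]
    - [[0.002, 0, -0.01], [0, 3, 0]]
    - [[0.0025, 0, -0.012], [0, 3, 0]]
    - [[0.003, 0, -0.015], [0, 4, 0]]
    - [[0, 0, 0], [0, 0, 0]]

```text
time: 23.08
tool_pos: [515.9, 272.3, 56.5]
tcp_rot: [3.141, -0.349, 1.364]
contact_force: [-0.7, -1.1, -1.0]
grip_width: 25.6
finger_force: 30.0
```

>>> servo_tool:
  deltas:
    - [[0.007, 0, -0.019], [0, 0, 0]]
    - [[0.01, 0, -0.028], [0, 0, 0]]
    - [[0.01, 0, -0.028], [0, 0, 0]]
    - [[0.01, 0, -0.028], [0, 0, 0]]
    - [[0.007, 0, -0.019], [0, 0, 0]]
    - [[0, 0, 0], [0, 0, 0]]
    - [[0, 0, 0], [0, 0, 0]]

```text
time: 23.95
tool_pos: [515.0, 272.8, 184.6]
tcp_rot: [-3.14, -0.348, 1.365]
contact_force: [0.1, 0.8, -2.9]
grip_width: 25.7
finger_force: 30.0
```

Run:
```python
from h import *
o=bot.get_obs();print(o["tool_pos"],o["tcp_rot"],o["contact_force"],o["joint_positions"].round(2))
a=bot.capture("wrist");cv2.imwrite("pics/w4.png",a[:,:,::-1]);b=bot.capture("scene");cv2.imwrite("pics/s4.png",b[:,:,::-1])
# wrist: pan area dark/brass counts ; scene: dark/bright/yellow blobs in the tray
h=cv2.cvtColor(a,cv2.COLOR_RGB2HSV)[:240]
for nm,mk in[("dark",h[...,2]<45),("brass",(h[...,0]>12)&(h[...,0]<30)&(h[...,1]>130)&(h[...,2]>120))]:
    k,l,st,c=cv2.connectedComponentsWithStats(mk.astype(np.uint8))
    print(nm,[(st[i].tolist()) for i in range(1,k) if st[i,4]>150])
w3=cv2.imread("pics/w3.png")[:,:,::-1]
# tray +x half in scene: dark/brass
m=bot.camera_model("scene");p=R.from_euler("xyz",m["rotation"]).inv();u=np.array([.2028,.9792]);v=np.array([-.9792,.2028])
P=[np.r_[np.array([521.5,302.5])+x*u+y*v,3] for x,y in[(-120,-65),(125,-65),(125,65),(-120,65)]]
q=cv2.projectPoints(np.array(P),p.as_rotvec(),p.apply(-m["xyz"]),m["mtx"],m["dist"])[0].reshape(-1,2);print(q.round())
z=np.zeros(b.shape[:2],np.uint8);cv2.fillConvexPoly(z,q.astype(np.int32),1)
g=b.astype(int).mean(2);s=b.max(2).astype(int)-b.min(2)
print("tray px",z.sum(),"V pct",np.percentile(g[z>0],[1,5,25,50,75,95,99]),"sat",np.percentile(s[z>0],[50,95,99]))
```

```text
[514.99247121 272.75879712 184.64466439] [-3.13983869 -0.34771862  1.3652976 ] [ 0.09907756  0.77553147 -2.85480078] [0.16 0.36 1.61 0.37 1.08 0.21]
dark [[490, 0, 29, 10, 166], [253, 125, 28, 18, 355]]
brass []
[[338. 250.]
 [415. 320.]
 [454. 290.]
 [376. 228.]]
tray px 4588 V pct [ 18.91333333  71.33333333  79.33333333  92.33333333 156.66666667
 199.         200.37666667] sat [  8.  23. 122.]
```

```bash
cat > asc.py <<'E'
import cv2,numpy as np,sys
def asc(f,r0,r1,c0,c1,sx,sy):
    b=cv2.imread(f)[r0:r1,c0:c1]; b=cv2.resize(b,((c1-c0)//sx,(r1-r0)//sy),interpolation=cv2.INTER_AREA)
    h=cv2.cvtColor(b,cv2.COLOR_BGR2HSV)
    for y in range(b.shape[0]):
        print(r0+y*sy,"".join("K" if v<50 else ("R" if (H<8 or H>170) and s>150 else "Y" if s>150 else "b" if s>70 else "W" if v>185 else "+" if v>140 else "." ) for H,s,v in h[y].astype(int)))
E
python3 - <<'E'
from asc import asc
print("wrist");asc("pics/w4.png",0,250,120,460,5,9)
print("scene");asc("pics/s4.png",205,335,320,480,2,4)
E
```

```text
wrist
0 bbbbWbbbWWWWWWWWbWbbbbbbbWbbbbbbbbbbbWWWWbWWbbbWbWWWbbbbb..bbbbbbbbb
9 WbbbWWbbWWWWWWWWWbbbbbbbbbWbbbbbbbbbbbWWWbbWWbbWWbWWWbbbbbbbbbbbbbbb
18 WbbbWWbbWWWWWWWWWbbbbbbbbbbbbbbbbbbbbbWWWWbWWbbWWbbWWbbbbbbbbbbbbbbb
27 WbbbWWWbbWWWWWWWWWbbbbbbbbbWbbbbbbbbbbbWWWbWWWbbWWbWWWbbbbbbbbbbbbbb
36 bWbbbWWWbWWWWbWWWWbbbbbbbbbbbbbbbbbbbbbWWWWbWWWWbWbbWWbbbbbbbbbbbbbb
45 bWbWbWWWbWWWWbWWWWWbbbbbbbbbbbbbbbbbbbbbWWWbWWWWbWWbWWWbbbbbbbbbbbbb
54 WbbWbWWWWWWWWWbWWWWbbbbbbbbbbbbbbbbbbbbbWWWWbbWWWWWbbWWbbbbbbbbbbbbb
63 WbbWWWWWWbWWWWbWWWWbbbbWbbbbbbbbbbbbbbbbbWWWbWWWWWWWbWWWbbbbbbbbbbbb
72 WWbWWWWWWWWWWWbWWWWWbbbbbbbbbbbbbbbbbbbbbWWWWWbWWWbWbbWWbbbbbbbbbbbb
81 WWbWWWWWWWWWWWWbWWWWWWWWWWWWWWWWWWWWWWWWWWWWWWWWWWbWWbWWWbbbbbbbbbbb
90 WWbbWWWWWWWWWWWbWWW+............................+WWbWWbWWbbbbbbbbbbb
99 WWWbWWWWWWWWWWWbWWW+.....+WWWWWW+.++...++....+..+WWbWWbWWWbbbbbbbbbb
108 WWWbWWWWWWWWWWWWWWW+.WWbWWWWWWWW+WWWWWWWWWWWbWW.+WWWbWWWWWbbbbbbbbbb
117 WWWbbWWWWWWWWWWWWWW+.WWWWW.......+W+WWWW++WWWWW.+WWWbWWWWWWbbbbbbbbb
126 WWWWbWWWWWWWWWWWWWW+.WWWWW.KKKKK.+WWW+.++WWWWWW.+WWWWWWWWWWbbbbbbbbb
135 WWWWbWWWW
[... 2888 characters left out ...]
K...+.bbbbbbbbbbbbbb
301 bbbbbbbbbbbbbbbbbbbbbbbbbbbbbbbbbb....+++++++++..+WWWW++++...+..bbbbbbbbbbbbbbbb
305 bbbbbbbbbbbbbbbbbbbbbbbbbbbbbbbbbbbb....+++++++.....++++++++.bbbbbbbbbbbbbbbbbbb
309 bbbbbbbbbbbbbbbbbbbbbbbbbbbbbbbbbbbbbbb....+++++.....++++.bbbbbbbbbbbbbbbbbbbbbb
313 bbbbbbbbbbbbbbbbbbbbbbbbbbbbbbbbbbbbbbbbb....+++++++++..bbbbbbbbbbbbbbbbbbbbbbbb
317 bbbbbbbbbbbbbbbbbbbbbbbbbbbbbbbbbbbbbbbbbbb....+++++.bbbbbbbbbbbbbbbbbbbbbbbbbbb
321 bbbbbbbbbbbbbbbbbbbbbbbbbbbbbbbbbbbbbbbbbbbbb......bbbbbbbbbbbbbbbbbbbbbbbbbbbbb
325 bbbbbbbbbbbbbbbbbbbbbbbbbbbbbbbbbbbbbbbbbbbbbbbbbbbbbbbbbbbbbbbbbbbbbbbbbbbbbbbb
329 bbbbbbbbbbbbbbbbbbbbbbbbbbbbbbbbbbbbbbbbbbbbbbbbbbbbbbbbbbbbbbbbbbbbbbbbbbbbbbbb
```

Run:
```python
from h import *
u=np.array([.2028,.9792]);v=np.array([-.9792,.2028])
O=cast("scene",[(428,276),(419,283),(443,281),(423,299),(430,287),(440,293),(434,303)],16)-[524,305]
print(np.c_[O@u,O@v].round())
from asc import asc
asc("pics/s4.png",266,318,396,470,1,2)
```

```text
[[ 66.  42.]
 [ 67.   9.]
 [ 95.  58.]
 [101. -18.]
 [ 89.  21.]
 [113.  26.]
 [122.  -6.]]
266 +WWWWWWWWWWWWWWWW+++....+++++++++................+++bbbbbbbbbbbbbbbbbbbbbb
268 +WWWWWWWWWWWWWW++..........+++++++++...............++++bbbbbbbbbbbbbbbbbbb
270 .+WWWWWWWWWW++..............++++++++++................+++bbbbbbbbbbbbbbbbb
272 ..+WWWWWW++................++bbbbbbbb++++...............++++bbbbbbbbbbbbbb
274 ...+WW++................+++bbYYYYYYYbbb+++++...............+++bbbbbbbbbbbb
276 .....................+++.bbYYYYYYYYYYYbb++++++................+++bbbbbbbbb
278 ...................++++.bbbYYYYYYYYYYYYb+++++++++++.............++++bbbbbb
280 ................++++++++++++bbYYYYYYYYYb..++++WWWWWW+..............+++bbbb
282 .............++++..+++WWWWW++bbYYYYYYb..++WWWWWWWWWWW++..............++++b
284 ..........+++++++...++WWWWWW++bYYYYK...++WWWWWWWWWWWW+++..............++++
286 .......++++++++.....++WWWWWWW+.bKKKK....+++WWWWWWW++++++++.........++++++b
288 ....+++++++++++.....++WWWWWWW+..KKKK.......++WW++++..bbbbb+++....++++++bbb
290 .+++++++++++++++.....++WWWWWW++.KKKKK.......++++....bbbb
[... 345 characters left out ...]
++++++++++++++...++WWWWWWWW++......KKKKK...++++...bbbbbbbbbbbbbbbbbb
302 +++++++++++++++++++...++WWWWWWWWW++++++........++++..bbbbbbbbbbbbbbbbbbbbb
304 .++++++++++++++++++...++WWWWWWWW++++++++++..++++...bbbbbbbbbbbbbbbbbbbbbbb
306 ...+++++++++++++++......+++++WW++++++++++++++...bbbbbbbbbbbbbbbbbbbbbbbbbb
308 .....+++++++++++++...........++++++++++++++...bbbbbbbbbbbbbbbbbbbbbbbbbbbb
310 .......+++++++++++.............+++++++++...bbbbbbbbbbbbbbbbbbbbbbbbbbbbbbb
312 b.........++++++++++++........++++++++...bbbbbbbbbbbbbbbbbbbbbbbbbbbbbbbbb
314 bbb.........+++++++++++++++++++++++...bbbbbbbbbbbbbbbbbbbbbbbbbbbbbbbbbbbb
316 bbbbb.........++++bb++++++++++++...bbbbbbbbbbbbbbbbbbbbbbbbbbbbbbbbbbbbbbb
```

The grip slipped in pitch under the load and the offcuts slid back; all six are still in the tray. I'll set the scoop flat in the tray and regrip it with the fingers hard against the back wall, so it cannot droop.

>>> servo_tool:
  deltas:
    - [[0, 0, 0], [0, -10, 0]]
    - [[0, 0, 0], [0, -10, 0]]
    - [[-0.014, -0.008, 0], [0, 0, 0]]
    - [[0, 0, 0.03], [0, 0, 0]]
    - [[0, 0, 0.025], [0, 0, 0]]
    - [[0, 0, 0], [0, 0, 0]]

```text
time: 24.8
tool_pos: [503.8, 260.2, 128.9]
tcp_rot: [-3.138, 0.002, 1.365]
contact_force: [1.1, 0.1, -2.2]
grip_width: 25.8
finger_force: 30.0
```

>>> servo_tool:
  deltas:
    - [[0, 0, 0.009], [0, 0, 0]]
    - [[-0.0135, 0, 0.0068], [0, 0, 0]]
    - [[-0.0135, 0, 0.0068], [0, 0, 0]]
    - [[-0.012, 0, 0.009], [0, 0, 0]]
    - [[-0.012, 0, 0.009], [0, 0, 0]]
    - [[-0.01, 0, 0.011], [0, 0, 0]]
    - [[-0.01, 0, 0.011], [0, 0, 0]]
    - [[0, 0, 0], [0, 0, 0]]

```text
time: 25.8
tool_pos: [489.5, 190.1, 67.2]
tcp_rot: [-3.139, 0.001, 1.365]
contact_force: [0.3, 0.7, -1.5]
grip_width: 25.7
finger_force: 30.0
```

>>> servo_tool:
  deltas:
    - [[-0.008, 0, 0.0125], [0, 0, 0]]
    - [[-0.008, 0, 0.0125], [0, 0, 0]]
    - [[-0.0055, 0, 0.012], [0, 0, 0]]
    - [[0, 0, 0], [0, 0, 0]]

```text
time: 26.3
tool_pos: [485.2, 169.3, 30.2]
tcp_rot: [-3.139, 0.001, 1.365]
contact_force: [0.1, -0.2, -1.4]
grip_width: 25.6
finger_force: 30.0
```

>>> servo_tool:
  deltas:
    - [[-0.003, 0, 0.006], [0, 0, 0]]
    - [[-0.001, 0, 0.005], [0, 0, 0]]
    - [[0, 0, 0], [0, 0, 0]]

```text
time: 26.68
tool_pos: [485.3, 166.0, 20.2]
tcp_rot: [-3.141, 0.0, 1.365]
contact_force: [-0.4, -0.2, -0.2]
grip_width: 25.6
finger_force: 30.0
```

>>> servo_tool:
  deltas:
    - [[0, 0, 0.004], [0, 0, 0]]
    - [[0.006, 0, 0], [0, 0, 0]]
    - [[0.006, 0, 0], [0, 0, 0]]
    - [[0, 0, 0], [0, 0, 0]]

```text
time: 27.18
tool_pos: [488.4, 178.3, 16.9]
tcp_rot: [3.14, -0.001, 1.366]
contact_force: [0.4, 1.2, 4.2]
grip_width: 25.6
finger_force: 30.0
```

>>> servo_tool:
  deltas:
    - [[0, 0, 0], [0, 0, 0]]
    - [[0, 0, 0], [0, 0, 0]]
    - [[0, 0, 0], [0, 0, 0]]
    - [[0, 0, 0], [0, 0, 0]]
    - [[0.008, 0, 0], [0, 0, 0]]
    - [[0.007, 0, 0], [0, 0, 0]]
    - [[0, 0, 0.007], [0, 0, 0]]
    - [[0, 0, 0.006], [0, 0, 0]]
    - [[0, 0, 0], [0, 0, 0]]
  fingers: 0.6

```text
time: 28.3
tool_pos: [490.2, 192.3, 2.6]
tcp_rot: [-3.14, 0.001, 1.366]
contact_force: [-1.0, 0.4, 0.6]
grip_width: 55.1
finger_force: 0.0
```

>>> servo_tool:
  deltas:
    - [[0.003, 0, 0], [0, 0, 0]]
    - [[0.003, 0, 0], [0, 0, 0]]
    - [[0.002, 0, 0], [0, 0, 0]]
    - [[0, 0, 0], [0, 0, 0]]

```text
time: 28.8
tool_pos: [492.5, 200.5, 3.5]
tcp_rot: [3.141, -0.0, 1.366]
contact_force: [0.4, 0.1, -0.1]
grip_width: 55.1
finger_force: 0.0
```

>>> servo_tool:
  deltas:
    - [[0.002, 0, 0], [0, 0, 0]]
    - [[0.002, 0, 0], [0, 0, 0]]
    - [[0.001, 0, 0], [0, 0, 0]]

```text
time: 29.18
tool_pos: [493.5, 205.3, 3.4]
tcp_rot: [3.141, -0.0, 1.366]
contact_force: [0.3, -0.4, 0.3]
grip_width: 54.7
finger_force: 0.3
```

Run:
```python
from h import *
o=bot.get_obs();print(o["tool_pos"],o["contact_force"])
a=bot.capture("wrist");cv2.imwrite("pics/w5.png",a[:,:,::-1])
from asc import asc
asc("pics/w5.png",150,330,120,460,4,6)
```

```text
[493.51297976 205.33079691   3.44547864] [ 0.27413378 -0.40271717  0.32128916]
150 WWWW+.........WWWWWWWWWWWWWWWWWWWWWWWWWWWWWWWWWWWWWWWWWWWWWWWWWWWWWWWWW........WW+...
156 WWWWW.........WWWWWWWWWWWWWWWWWWWWWWWWWWWWWWWWWWWWWWWWWWWWWWWWWWWWWWWWW........WW+...
162 WWWWW.........WWWWWWWWWWWWWWWWWWWWWWWWWWWWWWWWWWWWWWWWWWWWWWWWWWWWWWWW+........+W....
168 bWWWW.........W+WWWWWWWWWWWWWWWWWWWWWWWWWWWWWWWWWWWWWWWWWWWWWWWWWWWWWW+........+W....
174 bWWWW.........+WWWWWWWWWWWWWWWWWWWWWWWWWWWWWWWWWWWWWWWWWWWWWWWWWWWWWWW+........+W....
180 bWWWW+........++WWWWWWWWWWWWWWWWWWWWWWWWWWWWWWWWWWWWWWWWWWWWWWWWWWWWWW.........WW....
186 bbWWW+........+WWWWWWWWWWWWWWWWWWWWWWWWWWWWWWWWWWWWWWWWWWWWWWWWWWWWWWW.........W+....
192 bbWWW+.........+WWWWWWWWWWWWWWWWWWWWWWWWWWWWWWWWWWWWWWWWWWWWWWWWWWWWWW.........W+....
198 bbWWWW.........WWWWWWWWWWWWWWWWWWWWWWWWWWWWWWWWWWWWWWWWWWWWWWWWWWWWWWW.........W.....
204 bbWWWW.........WWWWWWWWWWWWWWWWWWWWWWWWWWWWWWWWWWWWWWWWWWWWWWWWWWWWWWW........+W.....
210 bbb+WW.........WWWWWWWWWWWWWWWWWWWWWWWWWWWWWWWWWWWWWWWWWWWWWWWW+WWW+W+........+W.....
216 bbb+...........W+WWWWWWWWWW
[... 978 characters left out ...]
........................................................bbKKKKKKKKKKKK
288 ..........Kbb..........................................................bbKKKKKKKKKKKK
294 ..........Kbb..........................................................bbKKKKKKKKKKKK
300 ..........Kbbb.....................bbbbbbbbbbbbbb.....................bbbKKKKKKKKKKKK
306 ....K.....KbbbbbKK.....KKKK........RRRRRRRRRRRRRRb.......KKKK......KbYbbbKKKKKKKKKKKK
312 ..KKKK.KKKKKbbbKKK.....KKK.........RRRRRRRRRRRRRRb........KKK......KKbbbKKKKKKKKKKKKK
318 KKKKKKKKKKKKKKKKKK.....KK..........bRRRRRRRRRRRRR..........KK.....KKKKKKKKKKKKKKKKKKK
324 KKKKKKKKKKKKKKKKKK.....KK..........bRRRRRRRRRRRRR...........K.....KKKKKKKbbbbbbbbbbbb
```

>>> servo_tool:
  deltas:
    - [[0.001, 0, 0], [0, 0, 0]]
    - [[0.001, 0, 0], [0, 0, 0]]
    - [[0, 0, 0], [0, 0, 0]]

```text
time: 29.6
tool_pos: [493.9, 207.3, 3.4]
tcp_rot: [3.142, -0.0, 1.366]
contact_force: [0.2, 0.2, 0.1]
grip_width: 55.3
finger_force: 0.0
```

>>> servo_tool:
  deltas:
    - [[0, 0, 0], [0, 0, 0]]
    - [[0, 0, 0], [0, 0, 0]]
    - [[0, 0, 0], [0, 0, 0]]
    - [[0, 0, 0], [0, 0, 0]]
    - [[0, 0, 0], [0, 0, 0]]
    - [[0, 0, 0], [0, 0, 0]]
  fingers: 0

```text
time: 30.35
tool_pos: [493.9, 207.2, 3.4]
tcp_rot: [3.141, -0.0, 1.366]
contact_force: [0.7, 0.6, 0.6]
grip_width: 25.8
finger_force: 30.0
```

>>> servo_tool:
  deltas:
    - [[0.003, 0, -0.0047], [0, -2, 0]]
    - [[0.007, 0, -0.0003], [0, 0, 0]]
    - [[0.008, 0, -0.0003], [0, 0, 0]]
    - [[0.008, 0, -0.0003], [0, 0, 0]]
    - [[0.008, 0, -0.0003], [0, 0, 0]]
    - [[0.008, 0, -0.0003], [0, 0, 0]]
    - [[0.008, 0, -0.0003], [0, 0, 0]]
    - [[0.008, 0, -0.0003], [0, 0, 0]]
    - [[0.008, 0, -0.0003], [0, 0, 0]]
    - [[0.006, 0, -0.0002], [0, 0, 0]]

```text
time: 31.6
tool_pos: [508.6, 278.3, 8.2]
tcp_rot: [-3.142, 0.035, 1.366]
contact_force: [-0.6, -1.2, -2.0]
grip_width: 26.2
finger_force: 30.0
```

>>> servo_tool:
  deltas:
    - [[0.005, 0, -0.0002], [0, 0, 0]]
    - [[0.004, 0, -0.0001], [0, 0, 0]]
    - [[0.003, 0, -0.0001], [0, 0, 0]]
    - [[0, 0, 0], [0, 0, 0]]

```text
time: 32.1
tool_pos: [511.1, 289.9, 8.2]
tcp_rot: [3.141, 0.034, 1.366]
contact_force: [0.3, 1.2, -2.6]
grip_width: 25.8
finger_force: 30.0
```

>>> servo_tool:
  deltas:
    - [[0.002, 0, 0.001], [0, 0, 0]]
    - [[0.002, 0, 0], [0, 0, 0]]
    - [[0.002, 0, 0], [0, 0, 0]]
    - [[0, 0, 0], [0, 0, 0]]

```text
time: 32.6
tool_pos: [512.5, 295.6, 7.3]
tcp_rot: [3.141, 0.034, 1.366]
contact_force: [-1.3, -2.0, 0.5]
grip_width: 25.9
finger_force: 30.0
```

>>> servo_tool:
  deltas:
    - [[0.0015, 0, 0], [0, 0, 0]]
    - [[0.0015, 0, 0], [0, 0, 0]]
    - [[0, 0, 0], [0, 0, 0]]

```text
time: 32.98
tool_pos: [512.9, 298.5, 7.0]
tcp_rot: [3.141, 0.034, 1.366]
contact_force: [-0.6, -0.6, 0.8]
grip_width: 25.8
finger_force: 30.0
```

>>> servo_tool:
  deltas:
    - [[0.001, 0, 0], [0, 0, 0]]
    - [[0.001, 0, 0], [0, 0, 0]]
    - [[0, 0, 0], [0, 0, 0]]

```text
time: 33.35
tool_pos: [513.2, 299.9, 6.9]
tcp_rot: [3.142, 0.035, 1.366]
contact_force: [0.8, -3.3, 1.2]
grip_width: 26.1
finger_force: 30.0
```

Run:
```python
from h import *
b=bot.capture("scene");cv2.imwrite("pics/s6.png",b[:,:,::-1])
from asc import asc
asc("pics/s6.png",238,324,376,474,1,2)
```

```text
238 KKKKKKKKKKKKKKKKKKKKKKKKKKKKKKKKKKKKKKKKbbbbKKKKKKKKbbbbbbbbbbbbbbbbbbbbbbbbbbbbbbbbbbbbbbbbbbbbbb
240 KKKKKKKKKKKKKKKKKKKKKKKKKKKKKKKKKK...KKKK.bbbKKKKbbbbbbbbbbbbbbbbbbbbbbbbbbbbbbbbbbbbbbbbbbbbbbbbb
242 KKKKKKKKKKKKKKKKKKKKKKKKKKKKKKKKK.....K...bbbKbbbbbbbbbbbbbbbbbbbbbbbbbbbbbbbbbbbbbbbbbbbbbbbbbbbb
244 KKKKKKKKKKKKKKKKKKKKKKKKKKKKKKKKKKKKKKK.....bbbbbbbbbbbbbbbbbbbbbbbbbbbbbbbbbbbbbbbbbbbbbbbbbbbbbb
246 KKKKKKKKKKKKKKKKKKKKKKKKKKKKKKKKKKKKKK.......bbbbbbbbbbbbbbbbbbbbbbbbbbbbbbbbbbbbbbbbbbbbbbbbbbbbb
248 KKKKKKKKKKKKKKKKKKKKKKKbbKKKKKKKKKKK...........bbbbbbbbbbbbbbbbbbbbbbbbbbbbbbbbbbbbbbbbbbbbbbbbbbb
250 .KKKKK....KK..KKKKKKKbbbbbbKKKKKKKK...............bbbbbbbbbbbbbbbbbbbbbbbbbbbbbbbbbbbbbbbbbbbbbbbb
252 ...KKKKKKK.....KKKKK.....bbKKKKKK....................bbbbbbbbbbbbbbbbbbbbbbbbbbbbbbbbbbbbbbbbbbbbb
254 .....KKKKKKKKKKKKKKK....bbKKKK..........................bbbbbbbbbbbbbbbbbbbbbbbbbbbbbbbbbbbbbbbbbb
256 ........KKKKKKKKKK....bbbb................................bbbbbbbbbbbbbbbbbbbbbbbbbbbbbbbbbbbbbbbb
258 ..........KKKK........bb....................................++bbbb
[... 2628 characters left out ...]
bbb........++++++.....++++WWWWWWWWWWWW++++++...bbbbbbbbbbbbbbbbbbbbbbbbbbbbbbbbbbb
312 bbbbbbbbbbbbbbbbbbbbb........++++++......+++WWWWWWWW++++++...bbbbbbbbbbbbbbbbbbbbbbbbbbbbbbbbbbbbb
314 bbbbbbbbbbbbbbbbbbbbbbb.........++++.......++WWWW++++++...bbbbbbbbbbbbbbbbbbbbbbbbbbbbbbbbbbbbbbbb
316 bbbbbbbbbbbbbbbbbbbbbbbbb.........+++.......+++++++++...bbbbbbbbbbbbbbbbbbbbbbbbbbbbbbbbbbbbbbbbbb
318 bbbbbbbbbbbbbbbbbbbbbbbbbbbb........+++......+++++...bbbbbbbbbbbbbbbbbbbbbbbbbbbbbbbbbbbbbbbbbbbbb
320 bbbbbbbbbbbbbbbbbbbbbbbbbbbbbb........+++++++++...bbbbbbbbbbbbbbbbbbbbbbbbbbbbbbbbbbbbbbbbbbbbbbbb
322 bbbbbbbbbbbbbbbbbbbbbbbbbbbbbbbb........+++++...bbbbbbbbbbbbbbbbbbbbbbbbbbbbbbbbbbbbbbbbbbbbbbbbbb
```

>>> servo_tool:
  deltas:
    - [[0.001, 0, 0], [0, 0, 0]]
    - [[0.001, 0, 0], [0, 0, 0]]
    - [[0, 0, 0], [0, 0, 0]]

```text
time: 33.78
tool_pos: [513.4, 299.9, 6.8]
tcp_rot: [-3.141, 0.039, 1.366]
contact_force: [-1.8, -12.7, 4.2]
grip_width: 25.7
finger_force: 30.0
```

Run:
```python
from h import *
u=np.array([.2028,.9792]);v=np.array([-.9792,.2028])
O=cast("scene",[(428,278),(442,282),(431,287),(430,299),(441,296),(424,309)],20)-[524,305]
print(np.c_[O@u,O@v].round())
```

```text
[[ 71.  34.]
 [ 97.  50.]
 [ 92.  19.]
 [111.  -8.]
 [120.  18.]
 [120. -39.]]
```

>>> servo_tool:
  deltas:
    - [[-0.0015, 0, 0], [0, 2, 0]]
    - [[-0.001, 0, 0], [0, 3, 0]]
    - [[0, 0, 0], [0, 3, 0]]
    - [[0, 0, 0], [0, 3, 0]]
    - [[0, 0, -0.004], [0, 3, 0]]
    - [[0.001, 0, -0.006], [0, 3, 0]]
    - [[0.002, 0, -0.008], [0, 3, 0]]
    - [[0.003, 0, -0.01], [0, 3, 0]]
    - [[0.004, 0, -0.01], [0, 3, 0]]
    - [[0, 0, 0], [0, 0, 0]]

```text
time: 35.02
tool_pos: [512.6, 298.0, 45.9]
tcp_rot: [-3.141, -0.418, 1.364]
contact_force: [1.1, -0.5, -6.3]
grip_width: 25.6
finger_force: 33.3
```

Run:
```python
from h import *
print(bot.get_obs()["contact_force"],bot.get_obs()["moment"])
b=bot.capture("wrist");cv2.imwrite("pics/w7.png",b[:,:,::-1])
from asc import asc
asc("pics/w7.png",0,270,120,460,4,8)
```

```text
[ 1.13436065 -0.54377896 -6.28885356] [-1.05327077  0.18485791 -0.04973119]
0 WWWWWWWWbWWWWWWWWWWWWWWWWWWWWWWWWWWWWWWWWWWWWWWWWWWWWWWWWWWWWWWWWWWWWWWWWWWWbbWWWWWbb
8 WWWWWWWWbbWWWWWWWWWWWWWWWWWWWWWWWWWWWWWWWWWWWWWWWWWWWWWWWWWWWWWWWWWWWWWWWWWWbWbWWWWbb
16 bWWWWWWWbbWWWWWWWWWWWWWWWW++++++++++++++WWWWWWWWWWWWWWWWWWWWWWWWWWWWWWWWWWWWWbbbWWWWb
24 bWWWWWWWbb.+WWWWWWWWWWWWW.KKKKKKKKKKKKKKK.WWWWWWWWWWWWWWWWWWWWWWWWWWWWWWW.bWWWbbbWWWW
32 bWWWWWWWWb.+WWWWWWWWWWWW.K........KKKKKKK.WWWWWWWWWWWWWWWWWWWWWWWWWWWWWWW++bWWbbbbWWW
40 bWWWWWWWW+..WWWWWWWWWWWW.K...........KKKK.WWWWWWWWWWWWWWWWWW++WWWWWWWWWWW+.WWWWbbbbWW
48 WWWWWWWWW...WWWWWWWWWWWW.KKKKKKKKKKKKKKKK.WWWWWWWWWWWWWWWWWW.+WWWWWWWWWWWW.WbWWWbbbWW
56 WWWbWWWWW...WWWWWWWWWWWW+KKKKKKKKKKKKKKKK.WWWWWWWWWWWWWWWWWW.+WWWWWWWWWWWW.+bbWWbWbbW
64 WWWWbWWW+...WWWWWWWWWWWWW.KKKKKKKKKKKKKKK.WWWWWWWWWWWWWWWWWW.+WWWWWWWWWWWW.+WbWWWbbbW
72 WWWWbWWW....+WWWWWWWWWWWWW.KKKKKKKKKKKKK.+WWWWWWWWWWWWWWWWWW++WWWWWWWWWWWW..WWbWWWbWb
80 WWWWbWWW....+WWWWWWWWWWWWWWWWWWWWWWWWWWWWWWWWWWWWWWWWWWWWWWW++WWWWWWWWWWWW..WWbbWWWbb
88 WWWWWbWW....+WWWWWWWWWWWWWWWWWWWWWWWWWWWWWWW
[... 1230 characters left out ...]
WWWWWWbbbbbbbbbbbbbbbb+WWWWWWWWWWWWWWWWWWWWWWWWWWWWWWW+........WbbWWWW
208 WWWWWW+........WWWWWWbbbbbbbbbbbbbbbb+WWWWWWWWWWWWWWWWWWWWWWWWWWWWWWW.........WbbbWWW
216 WWWWWW+........++WWWWWbbbbbbbbbbbbbbb++WWWWWWWWWWWWWWWWWWWWWWWWWWWWWW.........WbbbWWW
224 WWWWWWW........++++++++bbbbbbbbbbbbb.++++++++++++++++++++++++++++++++++......+WWbbbWW
232 WWWWWbW......+++++++++++++++++++++++++++++++++++++++++++++++++++++++++++.....++WbbbWW
240 WW+.KKKKKKKKKKKKKKKKKKKKKKKK.+WWWWWWWWWWWWWWWWWWWWWWWWW.KKKKKKKKKKKKKKKKKKKKKKKK.bbWW
248 .KKKKKKKKKKKKKKKKKKKKKKKKKKK.+++++..bbbbbbbbbbbb..+++++.KKKKKKKKKKKKKKKKKKKKKKKKKKK.+
256 KKKKKKKKKKKKKKKKKKKKKKKKKKKbb.+++.KRRRRRRRRRRRRRRK.++++bbbKKKKKKKKKKKKKKKKKKKKKKKKKKK
```

All six offcuts are on the pan: the wrist force is about 6 N and the scoop is not drooping. Lift, then turn toward the bin.

>>> servo_tool:
  deltas:
    - [[0.006, 0, -0.0137], [0, 0, 0]]
    - [[0.0122, 0, -0.0274], [0, 0, 0]]
    - [[0.0122, 0, -0.0274], [0, 0, 0]]
    - [[0.0122, 0, -0.0274], [0, 0, 0]]
    - [[0.008, 0, -0.018], [0, 0, 0]]
    - [[0, 0, 0], [0, 0, 0]]

```text
time: 35.83
tool_pos: [513.6, 299.0, 173.1]
tcp_rot: [3.137, -0.42, 1.368]
contact_force: [1.0, -0.4, -5.7]
grip_width: 26.0
finger_force: 33.0
```

>>> servo_tool:
  deltas:
    - [[0, 0, 0], [-2.12, 0, 4.78]]
    - [[0, 0, 0], [-4.24, 0, 9.55]]
    - [[0, 0, 0], [-4.24, 0, 9.55]]
    - [[0, 0, 0], [-4.24, 0, 9.55]]
    - [[0, 0, 0], [-4.24, 0, 9.55]]
    - [[0, 0, 0], [-4.24, 0, 9.55]]
    - [[0, 0, 0], [-4.24, 0, 9.55]]
    - [[0, 0, 0], [-4.24, 0, 9.55]]
    - [[0, 0, 0], [-4.24, 0, 9.55]]
    - [[0, 0, 0], [-4.24, 0, 9.55]]
    - [[0, 0, 0], [-4.24, 0, 9.55]]
    - [[0, 0, 0], [-2.12, 0, 4.78]]
    - [[0, 0, 0], [0, 0, 0]]

```text
time: 37.45
tool_pos: [510.9, 298.7, 167.9]
tcp_rot: [3.132, -0.409, -0.497]
contact_force: [0.4, 0.3, -5.7]
grip_width: 25.8
finger_force: 33.0
```

Run:
```python
from h import *
m=np.load("w2.npy",allow_pickle=True).item()
print(cast("wrist",[(514,57),(433,218)],110,m).round())
o=bot.get_obs();T=R.from_euler("xyz",o["tcp_rot"]);print(o["joint_positions"].round(2),T.apply([1,0,0]))
print(T.inv().apply(np.array([369.7,-275.4,175])-o["tool_pos"]).round(1))
```

```text
[[ 630. -318.]
 [ 439. -288.]]
[ 0.61  0.42  1.58 -0.44  1.    2.89] [ 0.80634754 -0.43787642  0.39757753]
[140.4 571.4  58.4]
```

>>> servo_tool:
  deltas:
    - [[0.005, 0.0215, 0.0019], [0, 0, 0]]
    - [[0.01, 0.0427, 0.0038], [0, 0, 0]]
    - [[0.01, 0.0427, 0.0038], [0, 0, 0]]
    - [[0.01, 0.0427, 0.0038], [0, 0, 0]]
    - [[0.01, 0.0427, 0.0038], [0, 0, 0]]
    - [[0.01, 0.0427, 0.0038], [0, 0, 0]]
    - [[0.01, 0.0427, 0.0038], [0, 0, 0]]
    - [[0.01, 0.0427, 0.0038], [0, 0, 0]]
    - [[0.01, 0.0427, 0.0038], [0, 0, 0]]
    - [[0.01, 0.0427, 0.0038], [0, 0, 0]]
    - [[0.01, 0.0427, 0.0038], [0, 0, 0]]
    - [[0.01, 0.0427, 0.0038], [0, 0, 0]]
    - [[0.01, 0.0427, 0.0038], [0, 0, 0]]
    - [[0.01, 0.0427, 0.0038], [0, 0, 0]]
    - [[0.005, 0.0215, 0.0019], [0, 0, 0]]
    - [[0, 0, 0], [0, 0, 0]]

```text
time: 39.45
tool_pos: [353.6, -299.3, 180.4]
tcp_rot: [3.133, -0.41, -0.501]
contact_force: [0.5, 0.1, -6.8]
grip_width: 25.7
finger_force: 33.1
```

Run:
```python
from h import *
o=bot.get_obs();T=R.from_euler("xyz",o["tcp_rot"]);print(o["contact_force"],o["joint_positions"].round(2))
L=T.apply([140,0,0])+o["tool_pos"];print("lip",L, "rel bin",L[:2]-[520,-387])
print("to hover",T.inv().apply(np.array([357.4,-298.8,175])-o["tool_pos"]).round(1))
```

```text
[ 0.51560913  0.08433967 -6.76901868] [-1.01  0.03  2.07  0.3   0.69  0.86]
lip [ 466.20445871 -360.88008166  236.26431947] rel bin [-53.79554129  26.11991834]
to hover [ 0.7 -2.3  6.2]
```

>>> servo_tool:
  deltas:
    - [[0, 0, 0], [0, -5, 0]]
    - [[0, 0, 0], [0, -6, 0]]
    - [[0, 0, 0], [0, -6, 0]]
    - [[0, 0, 0], [0, -6, 0]]
    - [[0, 0, -0.0115], [0, -5, 0]]
    - [[0, 0, -0.0115], [0, -5, 0]]
    - [[0, 0, -0.0115], [0, -5, 0]]
    - [[0, 0, -0.0115], [0, -5, 0]]
    - [[0, 0, -0.0115], [0, -5, 0]]
    - [[0, 0, -0.0115], [0, -5, 0]]
    - [[0, 0, -0.0115], [0, -5, 0]]
    - [[0, 0, -0.0115], [0, -5, 0]]
    - [[0, 0, -0.0115], [0, -5, 0]]
    - [[0, 0, -0.0115], [0, -5, 0]]
    - [[0, 0, 0], [0, 0, 0]]
    - [[0, 0, 0], [0, 0, 0]]

```text
time: 41.45
tool_pos: [391.8, -317.3, 284.2]
tcp_rot: [3.131, 0.86, -0.509]
contact_force: [-0.2, -0.8, -1.9]
grip_width: 25.9
finger_force: 30.4
```

Run:
```python
from h import *
o=bot.get_obs();T=R.from_euler("xyz",o["tcp_rot"]);print(o["contact_force"],o["joint_positions"].round(2))
L=T.apply([140,0,0])+o["tool_pos"];print("lip",L, "rel bin",L[:2]-[520,-387])
for n in("wrist","scene","side"): cv2.imwrite(f"pics/{n}8.png",bot.capture(n)[:,:,::-1])
from asc import asc
asc("pics/wrist8.png",0,260,120,460,4,10)
```

```text
[-0.21493586 -0.79074142 -1.93081186] [-0.72  0.85  0.73 -0.25  2.39  1.25]
lip [ 471.58685607 -361.82992787  178.13041035] rel bin [-48.41314393  25.17007213]
0 bbbbbbbbbb+++++++++++++++++++++++++++++++++++++++++++++++++++++++++WWWWWWWWbbbbbbbbbb
10 bbbbbbbbbb++++++++++++++++++++++++++++++++++++++++++++++++++++++++WWWWWWWWbbbbbbbbbbb
20 bbbbbbbbbb++++++++++++++++++++++++++++++++++++++++++++++++++++++++WWWWWWW+bbbbbbbbbbb
30 bbbbbbbbbb.++++++++++++++++++++++++++++++++++++++++++++++++++++++WWWWWWWW.bbbbbbbbbbb
40 bbbbbbbbbb..++++++++++++++++++++++++++++++++++++++++++++++++++++WWWWWWWWW..bbbbbbbbbb
50 bbbbbbbbb...+++++++++++++++++++++++++W+W+WWW+++++++++++++++++++WWWWWWWWW+..bbbbbbbbbb
60 bbbbbbbbb...+++++++++++++++++++++++++++WW+W++++++++++++++++++++WWWWWWWWW+..bbbbbWWWWW
70 bbbbbbbb....+++++++++++++++++++++++++++++++++++++++++++++++++++WWWWWWWWW....bWWWWWWWW
80 bbbbbbbb....++++++++++++++++++++++++++++++++++++++++++++++++++WWWWWWWWWW....WWWWWbbbb
90 bbbbbbbb....+++++++++++++++++++++++++++++++++++++++++++++++++WWWWWWWWWWW....+bbbbbbbb
100 bbbbbbb......++++++++++++++++++++++++WWWWWWWWWW
[... 688 characters left out ...]
+++++++++++++++++++++++++++++++++++++++++++++++++++++++........+bbbbbb
190 WWWWbb........++++++++++++++++++++++++++++++++++++++++++++++++++++++++........bbbbbbb
200 bbbbbb.........++++++++++++++++++++++++++++++++++++++++++++++++++++++.........bbbbbbb
210 bbbbbb+........++++++++++++++++++++++++++++++++++++++++++++++++++++++.........bbbbbbb
220 bbbbbbb........++++++++++++++++++++++++++++++++++++++++++++++++++++++.........bbbbbbb
230 bbbbbbb......................................................................bbbbbbb.
240 bbbbbbb......................................................................KKKbbbbb
250 bbKKKKKKKKKKKKKKKKKKKKKKKKKKK........bbbbbbbbbb......++.KKKKKKKKKKKKKKKKKKKKKKKKKKKKb
```

The pan is empty. I check the bin's contents from the side camera, and the tray and bench against the first picture.

Run:
```python
from asc import asc
import cv2,numpy as np
a=cv2.imread("pics/side8.png");b=cv2.imread("pics/side0.png")
asc("pics/side8.png",264,376,318,450,2,4)
d=(cv2.absdiff(cv2.cvtColor(a,6),cv2.cvtColor(b,6))>40).astype(np.uint8)
print("scene tray now");asc("pics/scene8.png",212,326,326,470,2,4)
a=cv2.imread("pics/scene8.png");b=cv2.imread("pics/scene0.png")
asc("pics/scene8.png",100,176,150,250,2,4)
```

```text
264 bbbbbb.....++++WWWWbbbbbbbbbbbbb....bbbb..bbbbbbbbbbbbbbbbbbbbbbbb
268 bbbbbbb+WWWWWWWWWWWWbbbbbbbbb.bbYYYYb.bbbbbbbbbbbbbbbbbbbbbbbbbbbb
272 bbbbbbbWWWWWWWWWWWWWW+bbb..bYYYYKKKKYYbb.bbbbbbbbbbbbbbbbbbbbbbbbb
276 bbbbbbbbWWWWWWWWWWW+.....bYYKYYYKKKKKKKYYb..bbbbbbbbbbbbbbbbbbbbbb
280 bbbbbbbbbWWWWWWW++..........YKYKKKKKKKKKKYYYb.bbbbbbbbbbbbbbbbbbbb
284 bbbbbbbbbbbWW++.............bYKKKKKKKKKKKKKKKYb.bbbbbbbbbbbbbbbbbb
288 bbbbbbbbbbb+................bKKKKKKKKKKKKKKKKKKKKK.bbbbbbbbbbbbbbb
292 bbbbbbbbbb.bb................KKKKKKKKKKKYKKKKKKKKKKYb.bbbbbbbbbbbb
296 bbbbbbb.bYYYYYYb.............YYYKKKKKKKKKKKKKKKKKKKKYYb.bbbbbbbbbb
300 bbb..bYYYYYYYYYYYYb..........YYYYYYYKKKKKYKKKKKKKKKKKKKKKK.bbbbbbb
304 bbKKbYYYYYYYYYYYYYYKYb.......YYYYYYYKKKKKKKKKKKKKKKYKKKKKKKK..bbbb
308 bbbKKKbYYYYYYYYYYYYYYYYYb....bYYYbbKKKKKKKKKKKKKKKKYKKKKKKKKKKb.bb
312 bbbKKKKKbYYYYYYYYYYYYYYYYYYb..bbbYYYYKKKKKKKKKKKKKYKKKKKKKKKKKbKKb
316 bb.KKKKKKKbYYYYYYYYYYYYYYYYYYbb.YYYYYbKKKKYYKKKKKKKKKKKKKKKYbKKbbb
320 bbKKKKKKKKKKKYYYYYYYYYYYYYYYYYbbYYYYbbYYYKKKKKKKKKKKKKKKYbKKKKbbbb
324 bbKKKKKKKKKKKKbYYYYYYYYYYYYYYYY
[... 3403 characters left out ...]
KKKKKKKKKKKKKKKKYKKYKKKKKKKKKKKKKKK.bbbb
128 bbbb.KKbbKKKKKKKKKKKKKKKKKYKb...KKKKKbbKKKKKKbbbbb
132 bbbbbKKKKKKKKKKKKKKKKKKKKYYb......bb.KKKKKKKKbbbbb
136 bbbbb.KKKKK.b....KKKKYYYYYYYb....KKKKKKKKKKKKKbbbb
140 bbbbbbK.KKKK......YYYYYbbbb.KKKKKKKKKKKKKKKKKKbbbb
144 bbbbbbK..KKKKKK..bbbb..KKKKKKKKKKKKKKKYYKKKKKKbbbb
148 bbbbbb.KK...KKKKKKKKKKKKKKKKKKKKKKKYYYYYYKKKKKbbbb
152 bbbbbbbbKK...KKKKKKKKKKKKKKKKKKYYYYYYYYYYYKKKKbbbb
156 bbbbbbbbbbKKKKKKKKKKKKKKKYYKKYYYYKYYYYYYb..bbbbbbb
160 bbbbbbbbbbbbKKKKKKKKKKKKKYKYYKYKYYYb..bbbbbbbbbbbb
164 bbbbbbbbbbbbbbKKKKKKKYKKKKKKYKYb..bbbbbbbbbbbbbbbb
168 bbbbbbbbbbbbbbbbKKKKKKKKKKbb.bbbbbbbbbbbbbbbbbbbbb
172 bbbbbbbbbbbbbbbbbb.KKYb..bbbbbbbbbbbbbbbbbbbbbbbbb
```

>>> servo_tool:
  deltas:
    - [[0, 0, 0], [0, 5, 0]]
    - [[0, 0, 0], [0, 10, 0]]
    - [[0, 0, 0], [0, 10, 0]]
    - [[0, 0, 0], [0, 10, 0]]
    - [[0, 0, 0], [0, 10, 0]]
    - [[0, 0, 0], [0, 4.3, 0]]
    - [[-0.01, -0.02, 0], [0, 0, 0]]
    - [[-0.02, -0.038, 0], [0, 0, 0]]
    - [[-0.02, -0.038, 0], [0, 0, 0]]
    - [[-0.02, -0.038, 0], [0, 0, 0]]
    - [[-0.02, -0.038, 0], [0, 0, 0]]
    - [[-0.02, -0.038, 0], [0, 0, 0]]
    - [[-0.01, -0.02, 0], [0, 0, 0]]
    - [[0, 0, 0], [0, 0, 0]]

```text
time: 43.35
tool_pos: [396.7, -56.2, 283.1]
tcp_rot: [3.135, 0.004, -0.499]
contact_force: [-0.6, 0.1, -2.3]
grip_width: 26.0
finger_force: 31.0
```

Run:
```python
from h import *
o=bot.get_obs();print(o["tool_pos"],o["tcp_rot"])
b=bot.capture("side");cv2.imwrite("pics/side9.png",b[:,:,::-1])
s=bot.capture("scene");cv2.imwrite("pics/scene9.png",s[:,:,::-1])
from asc import asc
asc("pics/side9.png",272,356,322,446,1,3)
h=cv2.cvtColor(s,cv2.COLOR_RGB2HSV)[104:150,155:245]
print("bin brass/white/black px",((h[...,0]>12)&(h[...,0]<32)&(h[...,1]>120)&(h[...,2]>90)).sum())
```

```text
[396.68452938 -56.23045915 283.07562113] [ 3.13471681  0.00351334 -0.49904298]
272 bbbbbbbbbbbbbbbbbbbbbbbbbbbbbbbbbbbbbbbbbbbbbbb...bbbYYKKKKKKKKKKKKKKKKKbbb..bbbbbbbbbbbbbbbbbbbbbbbbbbbbbbbbbbbbbbbbbbbbbbb
275 bbbbbbbbbbbbbbbbbbbbbbbbbbbbbbbbbbbbbbbbbb....bbYYYKKKKKKKKKKKKKKKKKKKKKKKKYbbb..bbbbbbbbbbbbbbbbbbbbbbbbbbbbbbbbbbbbbbbbbbb
278 bbbbbbbbbbbbbbbbbbbbbbbbbbbbbbbbbbbbb....bbYYYKKKKKKKKKKKKKKKKKKKKKKKKKKKKKKKKKYYbb..bbbbbbbbbbbbbbbbbbbbbbbbbbbbbbbbbbbbbbb
281 bbbbbbbbbbbbbbbbbbbbbbbbbbbbbbbbb...bbYYYKKKKKKKKKKKKKKKKKKKKKKKKKKKKKKKKKKKKKKKKKKYYbb..bbbbbbbbbbbbbbbbbbbbbbbbbbbbbbbbbbb
284 bbbbbbbbbbbbbbbbbbbbbbbbbbbb...bbYYYYKKKKKKKKKKKKKKKKKKKKKKKKKKKKKKKKKKKKKKKKKKKKKKKKKKYYbb..bbbbbbbbbbbbbbbbbbbbbbbbbbbbbbb
287 bbbbbbbbbbbbbbbbbbbbbbb...bbYYYYKKKKKKKKKKKKKKKKKKKKKKKKKKKKKKKKKKKKKKKKKKKKKKKKKKKKKKKKKKKYYbb..bbbbbbbbbbbbbbbbbbbbbbbbbbb
290 bbbbbbbbbbbbbbbbbbb..bbbYYKKKKKKKKKKKKKKKKKKKKKKKKKKKKKKKKKKKKKKKKKKKKKKKKKKKKKKKKKKKKKKKKKKKKKYYbb..bbbbbbbbbbbbbbbbbbbbbbb
293 bbbbbbbbbbbbbb..bbbYYYKKKKKKKKKKKKKKKKKKKKKKKKKKKKKKKKKKKKKKKKKKKKKKKKKKKKKKKKKKKKKKKKKKKKKKKKKKKKKYYbb..bbbbbbbbb
[... 1918 characters left out ...]
KKKKKKKKKKKKKKKK.bbbbbbbbbb
341 bbbbbbb.KKKKKK.........KKKKKKKKKKKKKKKK...bbYYYYYYYYYYYYYYYYYYYYYYYYYYYYYYYYYYYYYYYYYbb....KKKKKKKKKKKKKKKKKKKKK.bbbbYbbbbbb
344 bbbbbbbbbbKKKKKKK........bKKKKKKKKKKKKKKKK...bbYYYYYYYYYYYYYYYYYYYYYYYYYYYYYYYYYYbb....KKKKKKKKKKKKKKKKKKKKKK.bbbbYbbbbbbbbb
347 bbbbbbbbbbbbb.KKKKKK........bKKKKKKKKKKKKKKKK...bbYYYYYYYYYYYYYYYYYYYYYYYYYYYbb.....KKKKKKKKKKKKKKKKKKKKKKbbbbbYbbbbbbYbbbbb
350 bbbbbbbbbbbbbbbbKKKKKKK........bKKKK...KKKKKKKKK...bbYYYYYYYYYYYYYYYYYYYYbbb....KKKKKKKKKKKKKKKKKKKKKK.bbbbbbbbbbbbbbbbbbbbb
353 bbbbbbbbbbbbbbbbbbKKKKKKKKb............KKKKKKKKKKKK....bbYYYYYYYYYYYYbbb....KKKKKKKKKKKKKKKKKKKKKK.bbbbbYbYYYbbYYYYbbbbbbbbb
bin brass/white/black px 72
```

>>> servo_tool:
  deltas:
    - [[0, 0, 0.03], [0, 0, 0]]
    - [[0, 0, 0.045], [0, 0, 0]]
    - [[0, 0, 0.05], [0, 0, 0]]
    - [[0, 0, 0.05], [0, 0, 0]]
    - [[0, 0, 0.045], [0, 0, 0]]
    - [[0, 0, 0.03], [0, 0, 0]]
    - [[0, 0, 0.018], [0, 0, 0]]
    - [[0, 0, 0.008], [0, 0, 0]]
    - [[0, 0, 0], [0, 0, 0]]
    - [[0, 0, 0], [0, 0, 0]]

```text
time: 44.7
tool_pos: [396.4, -60.0, 7.6]
tcp_rot: [3.135, 0.001, -0.503]
contact_force: [-0.1, -0.4, -2.9]
grip_width: 25.7
finger_force: 31.1
```

>>> servo_tool:
  deltas:
    - [[0, 0, 0.002], [0, 0, 0]]
    - [[0, 0, 0.001], [0, 0, 0]]
    - [[0, 0, 0.001], [0, 0, 0]]
    - [[0, 0, 0], [0, 0, 0]]

```text
time: 45.2
tool_pos: [395.7, -59.6, 2.9]
tcp_rot: [3.135, 0.003, -0.502]
contact_force: [-0.4, -0.1, -2.7]
grip_width: 26.0
finger_force: 31.1
```

>>> servo_tool:
  deltas:
    - [[0, 0, 0.001], [0, 0, 0]]
    - [[0, 0, 0.0015], [0, 0, 0]]
    - [[0, 0, 0], [0, 0, 0]]

```text
time: 45.58
tool_pos: [396.0, -59.7, 0.6]
tcp_rot: [3.135, 0.002, -0.503]
contact_force: [-1.3, -0.1, 1.1]
grip_width: 25.7
finger_force: 30.0
```

>>> servo_tool:
  deltas:
    - [[0, 0, 0], [0, 0, 0]]
    - [[0, 0, 0], [0, 0, 0]]
    - [[0, 0, 0], [0, 0, 0]]
    - [[0, 0, 0], [0, 0, 0]]
    - [[0, 0, 0], [0, 0, 0]]
    - [[0, 0, 0], [0, 0, 0]]
    - [[0, 0, 0], [0, 0, 0]]
    - [[-0.006, 0, 0], [0, 0, 0]]
    - [[0, 0, -0.02], [0, 0, 0]]
    - [[0, 0, -0.04], [0, 0, 0]]
    - [[0, 0, -0.05], [0, 0, 0]]
    - [[0, 0, -0.05], [0, 0, 0]]
    - [[0, 0, -0.04], [0, 0, 0]]
    - [[0, 0, 0], [0, 0, 0]]
  fingers: 0.8

```text
time: 47.32
tool_pos: [392.9, -56.1, 202.9]
tcp_rot: [3.136, -0.004, -0.502]
contact_force: [0.5, 0.4, 0.0]
grip_width: 73.2
finger_force: 0.0
```

Run:
```python
from h import *
im=bot.capture("wrist");m=bot.camera_model("wrist");cv2.imwrite("pics/w10.png",im[:,:,::-1])
mk=red(im).astype(np.uint8);k,l,st,c=cv2.connectedComponentsWithStats(mk)
for i in range(1,k):
    if st[i,4]>60:
        ys,xs=np.where(l==i);print(st[i],rect(cast("wrist",np.c_[xs,ys],58,m)))
arm=None
for n in("scene","side"):
    a=bot.capture(n);cv2.imwrite(f"pics/{n}10.png",a[:,:,::-1]);b=cv2.imread(f"pics/{n}0.png")[:,:,::-1]
    d=(np.abs(cv2.GaussianBlur(a,(5,5),0).astype(int)-cv2.GaussianBlur(b.copy(),(5,5),0)).max(2)>45).astype(np.uint8)
    k,l,st,c=cv2.connectedComponentsWithStats(d);print(n,[st[i].tolist() for i in range(1,k) if st[i,4]>12])
    mk=red(a).astype(np.uint8);k,l,st,c=cv2.connectedComponentsWithStats(mk)
    for i in range(1,k):
        if st[i,4]>30: ys,xs=np.where(l==i);print(n,st[i],rect(cast(n,np.c_[xs,ys],58)))
```

```text
[ 277  181   24   93 1446] (array([360.1, -41.7]), array([ 23.7, 100.8]), 61.6)
scene [[319, 19, 3, 6, 15], [291, 33, 57, 87, 2360], [438, 39, 24, 30, 459], [384, 43, 10, 18, 80], [488, 49, 6, 16, 72], [322, 50, 21, 12, 145], [393, 53, 16, 18, 139], [415, 58, 22, 16, 210], [450, 79, 39, 25, 296], [378, 80, 10, 11, 85], [424, 98, 54, 30, 689], [421, 112, 34, 41, 983], [357, 117, 15, 7, 48], [208, 128, 12, 9, 76], [554, 129, 6, 4, 15], [239, 130, 160, 95, 4969], [176, 136, 9, 8, 55], [541, 141, 13, 12, 121], [428, 156, 20, 14, 171], [406, 169, 132, 88, 3013], [401, 260, 17, 14, 184], [390, 271, 9, 7, 27], [413, 273, 20, 16, 232], [383, 275, 14, 11, 69], [405, 285, 8, 8, 23], [430, 286, 20, 16, 236], [397, 288, 14, 13, 73], [422, 300, 4, 8, 17], [413, 302, 14, 14, 80]]
scene [306 157  34  13 254] (array([367.4, -32.1]), array([40.9, 99.2]), 62.3)
scene [212 216  19   7  53] (array([718.6, -75.8]), array([16.6, 45.2]), 56.9)
side [[2, 0, 17, 37, 232], [61, 0, 20, 4, 64], [82, 4, 21, 13, 75], [111, 22, 29, 24, 205], [194, 46, 32, 18, 355], [22, 55, 10, 9, 67], [176, 60, 6, 6, 27], [191, 61, 62, 159, 4892], [20, 68, 10, 20, 72], [173, 69, 8, 6, 32], [102, 79, 7, 5, 23], [24, 90, 10, 11, 72], [25, 101, 11, 10, 58], [198, 113, 25, 29, 334], [6, 114, 23, 21, 104], [37, 115, 11, 19, 103], [0, 130, 20, 52, 246], [37, 141, 12, 33, 216], [2, 151, 70, 119, 3742], [185, 178, 7, 6, 34], [167, 187, 21, 23, 259], [194, 199, 10, 6, 39], [71, 214, 51, 113, 3308], [227, 224, 10, 8, 61], [120, 242, 196, 149, 10627], [59, 272, 16, 39, 337], [3, 304, 51, 21, 368], [380, 308, 22, 20, 272], [57, 319, 8, 4, 18], [400, 322, 24, 13, 215], [408, 335, 6, 5, 20], [2, 344, 25, 19, 257], [120, 351, 4, 6, 14], [0, 363, 62, 57, 2207], [129, 384, 9, 15, 75], [95, 402, 34, 18, 264], [66, 407, 26, 13, 227]]
side [200 272  41  18 367] (array([355.4, -47.9]), array([33.3, 96.5]), 62.4)
```

>>> servo_tool:
  deltas:
    - [[0, 0, -0.03], [0, 0, 0]]
    - [[0.023, 0.0266, -0.012], [0, 0, 0]]
    - [[0.023, 0.0266, -0.012], [0, 0, 0]]
    - [[0.023, 0.0266, -0.012], [0, 0, 0]]
    - [[0.023, 0.0266, -0.012], [0, 0, 0]]
    - [[0.023, 0.0266, -0.012], [0, 0, 0]]
    - [[0.023, 0.0266, -0.01], [0, 0, 0]]
    - [[0.023, 0.0266, 0], [0, 0, 0]]
    - [[0.023, 0.0266, 0], [0, 0, 0]]
    - [[0, 0, 0], [0, 0, 0]]
    - [[0, 0, 0], [0, 0, 0]]

```text
time: 48.85
tool_pos: [450.5, -329.7, 299.9]
tcp_rot: [3.136, 0.005, -0.503]
contact_force: [0.2, 0.1, 0.1]
grip_width: 73.3
finger_force: 0.0
```

Run:
```python
from h import *
print(bot.get_obs()["tool_pos"])
im=bot.capture("wrist");cv2.imwrite("pics/w11.png",im[:,:,::-1])
h=cv2.cvtColor(im,cv2.COLOR_RGB2HSV)
# classes: blue=. grey bright=W black=K yellow=Y wood=b
s=cv2.resize(im[0:240,130:470],(113,48),interpolation=cv2.INTER_AREA);h=cv2.cvtColor(s,cv2.COLOR_RGB2HSV).astype(int)
for r in h: print("".join("." if 95<H<125 and S>120 and V>50 else "-" if 95<H<125 and S>120 else "Y" if H<40 and S>150 else "b" if H<40 and S>60 else "K" if V<70 else "W" for H,S,V in r))
a=cv2.imread("pics/side10.png");b=cv2.imread("pics/side0.png");print(a[226:231,229:236].mean((0,1)),b[226:231,229:236].mean((0,1)))
```

```text
[ 450.5008668  -329.67468067  299.91018274]
bbbbbbbbbbbbbbbbbbbbbbbbbbbbbbbbbbbbbbbbbbbbbbbbbbbbbbWWWWWW...............WWbbbbbbbbbbbbbbbbbbbbbbbbbbbbbbbbbbbb
bbbbbbbbbbbbbbbbbbbbbbbbbbbbbbbbbbbbbbbbbbbbbbbbbbWWWWWW....................WWbbbbbbbbbbbbbbbbbbbbbbbbbbbbbbbbbbb
bbbbbbbbbbbbbbbbbbbbbbbbbbbbbbbbbbbbbbbbbbbbbWWWWWWW........................WWbbbbbbbbbbbbbbbbbbbbbbbbbbbbbbbbbbb
bbbbbbbbbbbbbbbbbbbbbbbbbbbbbbbbbbbbbbbbbWWWWWWW...................KK........Wbbbbbbbbbbbbbbbbbbbbbbbbbbbbbbbbbbb
bbbbbbbbbbbbbbbbbbbbbbbbbbbbbbbbbWbbbWWWWWWW...................WWWWWWW.......WWbbbbbbbbbbbbbbbbbbbbbbbbbbbbbbbbbb
bbbbbbbbbbbbbbbbbbbbbbbbbbbbbbWWWWWWWWW.....................WWWWWWWWWWW.......Wbbbbbbbbbbbbbbbbbbbbbbbbbbbbbbbbbb
bbbbbbbbbbbbbbbbbbbbbbbbbbbbWWWWWWW.........................WWWWWWWWWWW.......WWbbbbbbbbbbbbbbbbbbbbbbbbbbbbbbbbb
bbbbbbbbbbbbbbbbbbbbbbbbbWWWWWW.........................WW..WWWWWWWWWWW........Wbbbbbbbbbbbbbbbbbbbbbbbbbbbbbbbbb
bbbbbbbbbbbbbbbbbbbbbWWWWWW...................--.......KKKKKKWWWWWWWW..........WWbbbbbbbbbbbbbbbbbbbbbbbbbbbbbbbb
bbbbbbbbbbbbbbbbbbbbWWW.......
[... 3794 characters left out ...]
bbbbbbbbbbbbbbbbbbbbbbbbbbbbbbbbbbbbbbbbbbbbbbbbbbb
WWWWWWWWWWWWWWWWWWWWWbbWWbbbbbbbbbbbbbbbWWWbbbbbbbbbbbbbbbbbbbbbbbbbbbbbbbbbbbbbbbbbbbbbbbbbbbbbbbbbbbbbbbbbbbbbb
WWWWWWWWWWWWWWWWWWWWWbbbbbbbbbbbbbbbbWWWWWbbbbbbbbbbbbbbbbbbbbbbbbbbbbbbbbbbbbbbbbbbbbbbbbbbbbbbbbbbbbbbbbbbbbbbb
WWWWWWWWWWWWWWWWWWWWWbbbbbbbbbbbbbbWWWWWbbbbbbbbbbbbbbbbbbbbbbbbbbbbbbbbbbbbbbbbbbbbbbbbbbbbbbbbbbbbbbbbbbbbbbbbb
WWWWWWWWWWWWWWWWWWWWWbbbbbbbbbbbWWWWWbWWWbbbbbbbbbbbbbbbbbbbbbbbbbbbbbbbbbbbbbbbbbbbbbbbbbbbbbbbbbbbbbbbbbbbbbbbb
WWWWWWWWWWWWWWWWWWWWWbbbWbbbbWWWWWWWWWbbbbbbbbbbbbbbbbbbbbbbbbbbbbbbbbbbbbbbbbbbbbbbbbbbbbbbbbbbbbbbbbbbbbbbbbbbb
[64.6        79.8        88.71428571] [ 78.77142857 135.         171.17142857]
```

Six pieces are in the bin: three bright, two black and one brass. The scoop lies flat on the bench, so I hand the job in.

```bash
python3 -c "
from plant import bot
print(bot.close_job())"
```

```text
the job is handed in; nothing more can be done
None
```

The job is handed in: all six offcuts are in the scrap bin and the empty scoop lies flat on the bench, clear of the tray; one lift failed when the grip slipped and the offcuts slid back into the tray, and the second went through, with no verdict returned.

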